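Set up the guitar stall's display

TASK

Set up the stall display: hook the price tag carrier over the steel rail at the yellow tape, then slide it along the rail, without lifting it off, until it hangs centred on the blue tape. Set all the slide cartons that are there in single file on top of the narrow batten, each lying lengthways along it, centred across its width and not sticking out past its ends, and lay the phone, screen up, lengthways on the cradle's sloping board, in the middle and with its lower edge down at the lip. Leave the other things on the table where they are.

Things in the scene. Friction and masses are not known exactly. Their poses are not given: they have to be found in the camera images.
- rail: fixed steel display rail: a round bar 12 mm in diameter and 360 mm long, along the body's y axis, bar axis 170 mm above the table, carried at each end by a post 16 mm thick on a round foot 70 mm across; origin on the table under the bar's middle; z up, x square to the bar and away from the robot
- load: yellow tape band round the rail's bar, 30 mm long along the bar, towards one end (the yellow and the blue band can be either way round): where tags are hooked on. Origin on the bar's axis at the band's middle, y along the bar
- mark: blue tape band round the rail's bar, 30 mm long along the bar: where the price tag must hang. Origin on the bar's axis at the band's middle, y along the bar
- tag: price tag carrier, 160 g, 172 mm high, standing on its foot. Origin at the centre of its underside, z up, x towards the hook's lip (roughly away from the robot). Black foot 56 (x) by 60 (y) by 8 mm; white plate 6 mm thick, 60 mm wide, up to z 70; an arm at z 62 to 70 leads back to a leg at x -21 to -13 that rises to the hook's roof. Hung, its foot is 48 mm above the table
- tag_hook (a point): centre of the underside of the tag's hook roof (128 mm above the tag's origin, roof 8 mm thick); rests on top of the bar. Hook mouth 26 mm wide (x), 24 mm long (y), between the leg and a lip at x 13 to 19 mm that reaches 20 mm down. Open at +x below the lip for 38 mm down to the plate: move it sideways (tag's +x) over the bar, then lower it
- tag_grip (a point): centre of the orange grip tab on the hook's roof, 14 (x) by 30 (y) by 36 mm high, 154 mm above the tag's origin: pinch it from above across the 14 mm
- batten: fixed pine batten on edge: a plain bar 24 mm thick (x), 300 mm long (y), 50 mm high, solid down to the table; origin at the centre of its underside, z up. The cartons belong on its narrow top
- cradle: fixed dark wooden phone cradle, 56 mm wide (y), about 120 mm deep; its origin is on the table under the foot of its lip, x towards its high back, its low lip end turned roughly towards the robot
- rest: the sloping board of the cradle: a flat face 56 mm wide (y) and 112 mm long, rising at 25 degrees (0.436 rad). Origin where the board's face meets the inner face of the lip, middle of the width, 22 mm above the table; x up the slope, y across, z square out of the face. The lip stands 14 mm proud of the face, at x -8 to 0 mm
- phone: grey dummy phone, 125 mm long (x), 62 mm wide (y), 9 mm thick, 160 g, lying with its dark screen up; origin at the centre of its underside, z out of the screen
- carton0: cardboard carton of one bottleneck slide with a red band, 56 mm long (x), square section 34 by 34 mm, 90 g, lying on a long side; origin at its geometric centre. Any long side may be down. May be absent
- carton1: cardboard carton of one bottleneck slide with a green band, 56 mm long (x), square section 34 by 34 mm, 90 g, lying on a long side; origin at its geometric centre. Any long side may be down. May be absent
- carton2: cardboard carton of one bottleneck slide with a blue band, 56 mm long (x), square section 34 by 34 mm, 90 g, lying on a long side; origin at its geometric centre. Any long side may be down. May be absent
- carton3: cardboard carton of one bottleneck slide with a yellow band, 56 mm long (x), square section 34 by 34 mm, 90 g, lying on a long side; origin at its geometric centre. Any long side may be down. May be absent
- capo: steel capo, about 85 by 50 by 14 mm, loose; leave it alone. Origin at its underside
- tuner: blue plastic tuner clip, about 80 by 30 by 14 mm, loose; leave it alone. Origin at its underside
- dispenser: fixed clear pick dispenser, 68 mm across the foot, 62 mm high; origin at the centre of its underside
- mug: blue mug, 80 mm across, 90 mm high, loose; leave it alone. Origin at its underside
- strings: flat stack of string packs, 100 by 100 by 20 mm, loose; leave it alone. Origin at its underside

How it is judged:
By the outcome, as a careful person would: the job done as asked, in the order asked, and still so for the second after the job is handed in, with the robot touching nothing.
Of carton0, carton1, carton2, carton3 only 3 to 4 are there at a start; the rules pass over those that are not, and their reading is None.
At some moment in a run one of carton0, carton1, carton2, carton3 may be knocked a few centimetres aside while the robot is not near it.
It also fails if it takes over 210 s, if anything falls off the work surface, if the arm or the gripper's body presses on something with over 40 N, if the wrist force passes 120 N, or if a joint passes its speed limit or range.

ROBOT

A 7-joint arm with a two-finger parallel gripper is mounted at the origin on the work surface. World frame = base frame: x ahead of the robot, y to its left, z up, the work surface at z = 0. Lengths are in mm, angles in rad, forces in N, time in s.
With the tool pointing down it reaches from about 425 to 875 mm from the base axis. Payload 8.4 kg.
Tool frame: the origin (TCP) lies at the very end of the fingers, on their centre line; the grasp point (between the pads) lies 19 mm behind it; z points along the fingers, y is the line along which they close (so a half turn about z gives the same grasp; the last joint's range is limited). The gripper opens to 87 mm and grips with 3 to 60 N. Pads are 19 mm wide; open, the fingers measure 117 mm over their backs; the gripper's body (75 mm by 190 mm) begins 51 mm behind the grasp point.
Start: joints at [-1.273, 0.333, 0.04, 1.465, -0.013, 1.343, -0.059], TCP at [251.203, 599.467, 222.546] pointing down, gripper open.
Joint ranges: [-2.58, 2.58], [-0.38, 2.09], [-1.3, 1.39], [0.25, 2.4], [-1.5, 4.64], [0.08, 2.09], [-2.65, 2.65]. Speed limits (rad/s): [2.22, 2.22, 2.79, 2.79, 3.14, 3.14, 3.14].

INTERFACE

Orientations are given as a rotation vector (axis times angle).
In Python, from rig import readout, cams, manip gives the robot as it stands.
- The arm moves only by the tool step_arm, never from a script. Its argument "increments" is a list of rows, each a list of 6 numbers: the shift along the tool's x, y, z in units of 0.03 m (1.0 is 0.03 m), then the turn, a rotation vector about the tool's x, y, z in units of 6 degrees (1.0 is 6 degrees). A call has 1 to 12 rows; each row shifts and turns the commanded pose from where the row before left it, along the tool's axes as they then stand; what a row does not reach is not made up. A row lasts 1/8 s, in which the tool goes at most 62.5 mm and 10.7 degrees, less where a joint would pass 70% of its speed; a pose out of reach is approached as far as the arm can. A call with a number of a shift or a turn outside -1 to 1 is refused whole. A call with a gripper value outside its range is refused whole. "hand" is the opening, from -1 (shut) to 1 (fully open), set as the call begins (left out, the last holds). The fingers move at their own pace and stop on an object; "squeeze" is the grip in N (left out, the last holds). Time passes only in rows, so rows that do not move let the fingers close. It gives the time, the measured TCP pose, the force, the opening and the grip force at its end, in the units of the state.
- readout.get_state(): the state, without advancing time (a new reading comes with each control period).
- cams.read_camera(name): name is "scene" or "top" or "wrist"; returns (picture, depth): 400x640x3 uint8, blue, green, red; 400x640 float32, mm along the optical axis (not along the pixel's ray), 0 where there is no reading.
- cams.get_calibration(name): a dict with "fx", "fy", "cx", "cy" (pixels), "rvec" (rotation vector, rad) and "tvec" (3), from world to camera coordinates, as OpenCV has them. Camera axes: x right, y down, z forward; pixel columns grow to the right and rows downward; lengths in mm; the calibration is good to about 2 mm. A picture is of the moment at which its call begins: read the wrist's pose just before it. get_calibration takes no time and is no camera call; for the wrist camera it gives the pose at the moment of the call.
- manip.hand_in(): hands the job in; it is judged then, once.
The state is a dict: "clock": time; "joint_positions": joint angles; "joint_velocities": joint speeds; "joint_efforts": joint torques, N m; "tcp_pos": TCP position; "orientation": TCP orientation; "wrist_force": force on the tool from outside, world axes, zero at the start; "torque": the same for the moment, N m; "finger_gap": opening from 0.0 (shut) to 1.0 (fully open); "grip_force": force on a finger pad.
Only numpy, scipy, OpenCV 4.12 (cv2) and the standard library are available. Lean on these libraries where they do the work, as an engineer would, in place of code of your own. Each camera call takes 0.05 s, during which the arm holds its last target. There are 200 camera calls.

## Working session

There is one attempt and no reset: what is moved stays moved. The work goes in short steps, Python scripts to look and compute and a tool call to move; the robot and the scene stay as the last step left them, time stands still between calls to the robot, and variables do not carry over. Pictures are saved under pics/ and viewed, at most 14 in all, crops included, and the job is handed in when it is done.

Besides the shell and the picture viewer there is one more tool, called after ">>>" by a JSON object that holds its "name" and its "arguments". step_arm: Moves the arm, as the interface text tells. Its arguments: {"type":"object","properties":{"increments":{"type":"array","items":{"type":"array","items":{"type":"number"}}},"hand":{"type":"number"},"squeeze":{"type":"number"}},"required":["increments"]}

```bash
mkdir -p pics; ls; cat > h.py <<'E'
import numpy as np, cv2
from rig import readout, cams, manip
def cal(n):
    c=cams.get_calibration(n); K=np.array([[c['fx'],0,c['cx']],[0,c['fy'],c['cy']],[0,0,1]])
    R=cv2.Rodrigues(np.array(c['rvec'],float))[0]; t=np.array(c['tvec'],float).ravel(); return K,R,t
def cloud(n,save=None):
    c=cal(n); im,d=cams.read_camera(n)
    if save: cv2.imwrite(save,im)
    K,R,t=c; v,u=np.mgrid[0:400,0:640]
    P=np.stack([(u-K[0,2])/K[0,0]*d,(v-K[1,2])/K[1,1]*d,d],-1)
    W=(P-t)@R; W[d==0]=np.nan
    return im,W
def ray(n,u,v,z,c=None):
    K,R,t=c or cal(n); o=-R.T@t; r=R.T@np.linalg.inv(K)@[u,v,1]; return o+r*(z-o[2])/r[2]
def st():
    s=readout.get_state(); print(s['clock'],np.round(s['tcp_pos'],1),np.round(s['orientation'],3),np.round(s['wrist_force'],1),s['finger_gap'],s['grip_force']); return s
E
python3 - <<'E'
from h import *
st()
for n in('scene','top'):
    im,W=cloud(n,f'pics/{n}0.png'); np.save(f'{n}0.npy',W)
E
```

```text
pics
0.0 [251.1 599.1 221.7] [-6.19e-01 -3.08e+00  3.00e-03] [ 0.3 -0.6  1. ] 0.992786976586626 0.0
```

View pics/top0.png

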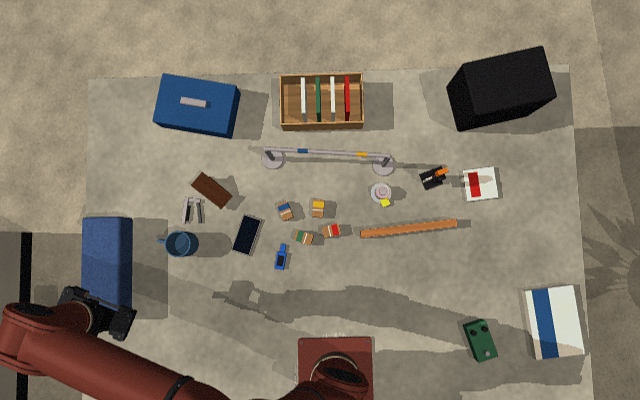

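View pics/scene0.png

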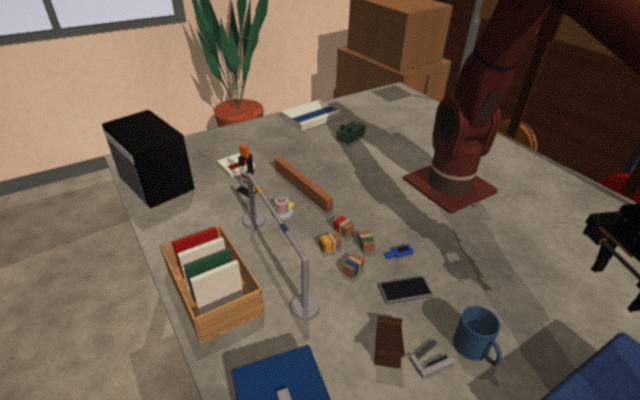

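All four cartons are present. In the top view the tag is at (435,178) and the rail runs (265,155)–(390,160), with blue tape at (302,151) and yellow at (361,154). The batten runs (360,235)–(457,223), the cradle is at (211,190) and the phone at (248,235). The cartons are at (285,210), (317,207), (303,237) and (332,231).

```bash
python3 - <<'E'
from h import *
W=np.load('top0.npy'); im=cv2.imread('pics/top0.png'); S=np.load('scene0.npy')
print('wristcal',cal('wrist')[2], -cal('wrist')[1].T@cal('wrist')[2], cal('wrist')[1], cal('wrist')[0][0])
def seg(name,u0,u1,v0,v1,zlo,zhi=400):
    w=W[v0:v1,u0:u1].reshape(-1,3); m=(w[:,2]>zlo)&(w[:,2]<zhi); w=w[m]
    if len(w)<4: print(name,'few');return
    r=cv2.minAreaRect(w[:,:2].astype(np.float32)); print(name,len(w),np.round(np.mean(w,0)),np.round(r[0]),np.round(r[1]),round(r[2],1),'zmax',w[:,2].max().round(), 'z50',np.median(w[:,2]).round())
seg('table',100,140,150,200,-50)
seg('batten',350,465,212,245,30)
seg('phone',228,268,210,260,5,20)
seg('cradle',185,237,165,215,8)
seg('c_blue',272,298,198,223,20,60);seg('c_yel',305,330,195,220,20,60)
seg('c_green',290,315,226,248,20,60);seg('c_red',321,345,220,242,20,60)
seg('bar',258,400,140,170,150,200)
seg('tag',415,455,155,195,100,200);seg('tagplate',415,455,155,195,50,80);seg('foot',415,455,155,195,4,12)
seg('disp',365,398,178,215,20);seg('mug',155,205,225,260,30);seg('capo',180,208,193,225,6)
hsv=cv2.cvtColor(im,cv2.COLOR_BGR2HSV)
for n,b,(u0,u1,v0,v1) in(('mark',(100,125),(290,315,145,158)),('load',(18,32),(350,372,148,160)),('grip',(5,18),(425,455,160,190))):
    m=np.zeros(hsv.shape[:2],bool); h=hsv[v0:v1,u0:u1]; m[v0:v1,u0:u1]=(h[...,0]>=b[0])&(h[...,0]<=b[1])&(h[...,1]>130)
    v,u=np.nonzero(m); print(n,len(u),u.mean(),v.mean(),np.round(np.nanmedian(W[m],0)), np.round(ray('top',u.mean(),v.mean(),172 if n=='grip' else 175)))
E
```

```text
wristcal [-649.72382348  -35.54140809  389.41810087] [181.23546291 628.76486286 383.22206354] [[ 3.86348059e-01  9.22352854e-01 -6.24211851e-04]
 [ 8.84958280e-01 -3.70493590e-01  2.82105197e-01]
 [ 2.59969267e-01 -1.09543197e-01 -9.59383275e-01]] [323.15125114   0.         318.08664895]
table 1992 [653. 689.   0.] [653. 690.] [138. 165.] 89.5 zmax 11.0 z50 0.0
batten 750 [ 453. -239.   50.] [ 453. -239.] [ 24. 300.] 5.4 zmax 59.0 z50 50.0
phone 810 [447. 274.  10.] [446. 270.] [126. 158.] 89.1 zmax 20.0 z50 10.0
cradle 874 [583. 388.  39.] [592. 389.] [161. 157.] 87.9 zmax 76.0 z50 38.0
c_blue 201 [519. 147.  34.] [519. 147.] [56. 35.] 21.2 zmax 41.0 z50 34.0
c_yel 193 [523.  42.  34.] [524.  42.] [34. 55.] 87.1 zmax 43.0 z50 35.0
c_green 194 [433.  90.  34.] [433.  90.] [56. 34.] 70.7 zmax 44.0 z50 35.0
c_red 195 [452.   2.  34.] [452.   2.] [34. 56.] 12.5 zmax 44.0 z50 34.0
bar 556 [675.   6. 174.] [676.   7.] [373.  15.] 85.0 zmax 185.0 z50 175.0
tag 152 [ 608. -322.  148.] [ 609. -324.] [40. 31.] 20.2 zmax 177.0 z50 139.0
tagplate 46 [ 603. -315.   69.] [ 598. -316.] [27. 33.] 26.3 zmax 80.0 z50 70.0
foot 301 [ 618. -326.    7.] [ 622. -337.] [127. 128.] 88.1 zmax 12.0 z50 7.0
disp 168 [ 567. -160.   52.] [ 563. -160.] [41. 57.] 86.9 zmax 69.0 z50 52.0
mug 414 [423. 473.  68.] [419. 479.] [ 80. 102.] 21.4 zmax 99.0 z50 72.0
capo 305 [535. 448.  14.] [532. 440.] [98. 97.] 88.0 zmax 52.0 z50 12.0
mark 35 302.14285714285717 150.54285714285714 [681.  79. 175.] [680.  78. 175.]
load 45 361.31111111111113 153.64444444444445 [667. -92. 175.] [666. -93. 175.]
grip 81 440.641975308642 171.7530864197531 [ 609. -323.  169.] [ 607. -319.  172.]
```

Top-view depth gives consistent sizes: batten 24×300 at z 50, cartons 34×56 and bar at z 175. I'll lift and swing round the base towards the tag.

>>> {"name": "step_arm", "arguments": {"increments": [[0, 0, -1, 0, 0, 0], [0, 0, -1, 0, 0, 0], [0, 0, -1, 0, 0, 0], [-1, 0.2, 0, 0, 0, 0.44], [-1, 0.2, 0, 0, 0, 0.44], [-1, 0.2, 0, 0, 0, 0.44], [-1, 0.2, 0, 0, 0, 0.44], [-1, 0, 0, 0, 0, 0.44], [-1, 0, 0, 0, 0, 0.44], [-1, 0, 0, 0, 0, 0.44], [-1, 0, 0, 0, 0, 0.44], [-1, 0, 0, 0, 0, 0.44]]}}

```text
clock: 1.6
tcp_pos: [487.4, 472.3, 312.7]
orientation: [1.244, 2.885, 0.0]
wrist_force: [0.5, 0.1, 0.7]
finger_gap: 0.999
grip_force: 0.0
```

>>> {"name": "step_arm", "arguments": {"increments": [[-1, 0, 0, 0, 0, 0.44], [-1, 0, 0, 0, 0, 0.44], [-1, 0, 0, 0, 0, 0.44], [-1, 0, 0, 0, 0, 0.44], [-1, 0, 0, 0, 0, 0.44], [-1, 0, 0, 0, 0, 0.44], [-1, 0, 0, 0, 0, 0.44], [-1, 0, 0, 0, 0, 0.44], [-1, 0, 0, 0, 0, 0.44], [-1, 0, 0, 0, 0, 0.44], [-1, 0, 0, 0, 0, 0.44], [-1, 0, 0, 0, 0, 0.44]]}}

```text
clock: 3.1
tcp_pos: [658.8, 160.8, 312.6]
orientation: [1.985, 2.435, -0.0]
wrist_force: [0.1, -0.5, -0.3]
finger_gap: 0.997
grip_force: 0.0
```

>>> {"name": "step_arm", "arguments": {"increments": [[-1, 0, 0, 0, 0, 0], [-1, 0, 0, 0, 0, 0], [-1, 0, 0, 0, 0, 0], [-1, 0, 0, 0, 0, 0], [-1, 0, 0, 0, 0, 0], [-1, 0, 0, 0, 0, 0], [-1, 0, 0, 0, 0, 0], [-1, 0, 0, 0, 0, 0], [0, 0, 0, 0, 0, 0], [0, 0, 0, 0, 0, 0]]}}

```text
clock: 4.35
tcp_pos: [707.4, -72.1, 312.5]
orientation: [-1.981, -2.438, -0.001]
wrist_force: [0.0, -0.9, 0.3]
finger_gap: 1.001
grip_force: 0.0
```

```bash
cat >> h.py <<'E'
from scipy.spatial.transform import Rotation as Ro
def Rt(a_deg,tilt=0):
    a=np.radians(a_deg); return np.array([[-np.sin(a),np.cos(a),0],[np.cos(a),np.sin(a),0],[0,0,-1]]).T
def need(pos,R,s=None):
    s=s or readout.get_state(); R0=Ro.from_rotvec(s['orientation']).as_matrix()
    d=np.array(pos)-s['tcp_pos']
    print('turn units',np.round(Ro.from_matrix(R0.T@R).as_rotvec()/np.radians(6),2),'| shift after turn',np.round(R.T@d/30,2),'| shift before turn',np.round(R0.T@d/30,2))
E
python3 - <<'E'
from h import *
s=st(); R0=Ro.from_rotvec(s['orientation']).as_matrix(); print('a',np.degrees(np.arctan2(R0[1,1],R0[0,1])))
im,W=cloud('wrist','pics/w1.png'); np.save('w1.npy',W)
need((608,-322,300),Rt(20))
E
```

```text
4.35 [707.4 -72.1 312.5] [-1.981e+00 -2.438e+00 -1.000e-03] [ 0.  -0.9  0.3] 1.001182500527006 0.0
a 11.792563458317819
turn units [ 0.   -0.01 -1.36] | shift after turn [-6.72 -5.97  0.42] | shift before turn [-7.5  -4.96  0.41]
```

View pics/w1.png

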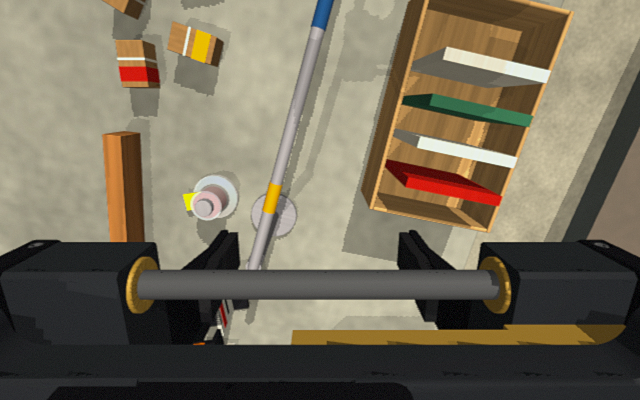

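The wrist picture shows yellow tape at (271,200) and the blue tape's lower end at (321,10), with the gripper covering rows below about 240. I'll measure the yellow tape here, then move so the tag is in clear view.

```bash
python3 - <<'E'
from h import *
W=np.load('w1.npy'); im=cv2.imread('pics/w1.png'); hsv=cv2.cvtColor(im,cv2.COLOR_BGR2HSV)
c=cal('wrist')
for n,lo,hi,(u0,u1,v0,v1) in(('yel',18,32,(255,290,170,225)),('blu',100,125,(300,340,0,40))):
    h=hsv[v0:v1,u0:u1]; m=(h[...,0]>=lo)&(h[...,0]<=hi)&(h[...,1]>120); v,u=np.nonzero(m); u=u+u0;v=v+v0
    P=np.array([ray('wrist',a,b,174,c) for a,b in zip(u,v)]); print(n,len(u),u.mean(),v.mean(),np.round(P.mean(0),1),np.round(np.nanmedian(W[v,u],0),1),P[:,1].min().round(1),P[:,1].max().round(1))
w=W[:235].reshape(-1,3); w=w[(w[:,2]>160)&(w[:,2]<180)&(abs(w[:,0]-675)<25)]
f=cv2.fitLine(w[:,:2].astype(np.float32),cv2.DIST_L2,0,.01,.01).ravel(); print('bar',len(w),f,'dx/dy',f[0]/f[1],'x at y=0',f[2]-f[3]*f[0]/f[1])
w=np.load('top0.npy')[140:170,258:400].reshape(-1,3); w=w[(w[:,2]>168)&(w[:,2]<180)]
f=cv2.fitLine(w[:,:2].astype(np.float32),cv2.DIST_L1,0,.01,.01).ravel(); print('top bar',len(w),'dx/dy',f[0]/f[1],'x0',f[2]-f[3]*f[0]/f[1],'y',w[:,1].min(),w[:,1].max())
need((620,-415,320),Rt(11.8))
E
```

```text
yel 386 271.6295336787565 197.97927461139898 [667.6 -92.8 174. ] [667.6 -93.1 174.9] -108.5 -77.4
blu 404 321.94059405940595 13.178217821782178 [681.9  73.7 174. ] [682.2  72.8 175. ] 62.5 84.9
bar 3276 [ 8.7186679e-02  9.9619198e-01  6.7473468e+02 -1.3864638e+01] dx/dy 0.08751996 x at y=0 675.9481
top bar 514 dx/dy 0.08585818 x0 674.92755 y -175.98492267291027 192.38889356228253
turn units [ 0.   -0.01  0.01] | shift after turn [-10.62  -5.2   -0.25] | shift before turn [-10.61  -5.21  -0.26]
```

>>> {"name": "step_arm", "arguments": {"increments": [[-1, 0, 0, 0, 0, 0], [-1, 0, 0, 0, 0, 0], [-1, -0.5, 0, 0, 0, 0], [-1, -0.5, 0, 0, 0, 0], [-1, -0.5, 0, 0, 0, 0], [-1, -0.5, 0, 0, 0, 0], [-1, -0.5, 0, 0, 0, 0], [-1, -0.5, 0, 0, 0, 0], [-1, -0.5, 0, 0, 0, 0], [-1, -0.5, 0, 0, 0, 0], [-1, 0, 0, 0, 0, 0], [0, 0, 0, 0, 0, 0]]}}

```text
clock: 5.9
tcp_pos: [657.2, -421.1, 311.6]
orientation: [-1.982, -2.436, 0.001]
wrist_force: [0.1, -0.4, -0.5]
finger_gap: 0.994
grip_force: 0.0
```

```bash
python3 - <<'E'
from h import *
st(); im,W=cloud('wrist','pics/w2.png'); np.save('w2.npy',W)
E
```

```text
5.9 [ 657.2 -421.1  311.6] [-1.982e+00 -2.436e+00  1.000e-03] [ 0.1 -0.4 -0.5] 0.9944651940167986 0.0
```

View pics/w2.png

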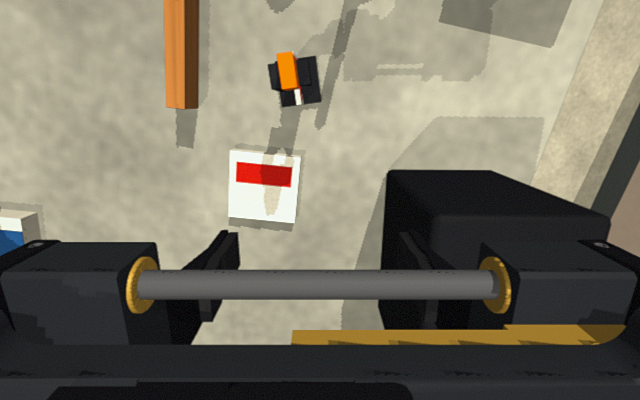

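The tag shows at about (295,80) with its orange tab at (288,70); the strings stack is at (264,185). Next I'll fit the tab and foot.

```bash
python3 - <<'E'
from h import *
W=np.load('w2.npy')
def f(n,z0,z1):
    w=W[40:115,255:335].reshape(-1,3); w=w[(w[:,2]>z0)&(w[:,2]<z1)]; r=cv2.minAreaRect(w[:,:2].astype(np.float32))
    print(n,len(w),np.round(w.mean(0),1),np.round(r[0],1),np.round(r[1],1),round(r[2],1))
f('tab',168,178);f('roof',130,139);f('foot',6,10);f('arm',66,73)
need((606,-322,300),Rt(20))
E
```

```text
tab 592 [ 610.9 -325.9  171.2] [ 610.9 -326. ] [14.1 29.9] 18.9
roof 593 [ 610.9 -326.   135.2] [ 609.9 -326. ] [39.9 26.7] 19.0
foot 758 [ 621.6 -331.6    7.3] [ 611.3 -326. ] [55.6 60. ] 19.3
arm 89 [ 616.9 -343.    69.2] [ 606.1 -328.2] [16.9 59.2] 19.3
turn units [-0.   -0.01 -1.36] | shift after turn [ 3.65 -0.51  0.4 ] | shift before turn [ 3.54 -1.03  0.4 ]
```

```bash
python3 - <<'E'
from h import *
need((611,-326,140),Rt(19.1))
E
```

```text
turn units [-0.   -0.01 -1.21] | shift after turn [ 3.46 -0.45  5.73] | shift before turn [ 3.37 -0.89  5.73]
```

>>> {"name": "step_arm", "arguments": {"increments": [[0, 0, 0, 0, 0, -0.61], [0, 0, 0, 0, 0, -0.6], [0.9, -0.11, 0, 0, 0, 0], [0.9, -0.11, 0, 0, 0, 0], [0.83, -0.11, 0, 0, 0, 0], [0.83, -0.12, 0, 0, 0, 0], [0, 0, 1, 0, 0, 0], [0, 0, 1, 0, 0, 0], [0, 0, 1, 0, 0, 0], [0, 0, 0, 0, 0, 0]], "hand": 0.15}}

```text
clock: 7.2
tcp_pos: [610.6, -323.1, 220.6]
orientation: [-1.817, -2.558, -0.0]
wrist_force: [0.7, 1.0, 0.6]
finger_gap: 0.573
grip_force: 0.0
```

```bash
python3 - <<'E'
from h import *
need((611,-326,140),Rt(19.1))
E
```

```text
turn units [-0.02 -0.03  0.02] | shift after turn [-0.1  -0.02  2.69] | shift before turn [-0.1  -0.01  2.69]
```

>>> {"name": "step_arm", "arguments": {"increments": [[-0.1, 0, 0.6, 0, 0, 0], [0, 0, 0.6, 0, 0, 0], [0, 0, 0.6, 0, 0, 0], [0, 0, 0.5, 0, 0, 0], [0, 0, 0.39, 0, 0, 0], [0, 0, 0, 0, 0, 0]]}}

```text
clock: 7.95
tcp_pos: [611.5, -328.7, 140.7]
orientation: [-1.822, -2.558, 0.001]
wrist_force: [0.4, 0.8, 0.5]
finger_gap: 0.573
grip_force: 0.0
```

>>> {"name": "step_arm", "arguments": {"increments": [[0, 0, 0, 0, 0, 0], [0, 0, 0, 0, 0, 0], [0, 0, 0, 0, 0, 0], [0, 0, 0, 0, 0, 0], [0, 0, 0, 0, 0, 0], [0, 0, 0, 0, 0, 0]], "hand": -1, "squeeze": 25}}

```text
clock: 8.7
tcp_pos: [611.9, -328.9, 141.9]
orientation: [-1.822, -2.559, 0.0]
wrist_force: [-1.0, 0.6, 0.0]
finger_gap: 0.162
grip_force: 25.0
```

Tab gripped (14 mm). Next: lift, turn to the rail's yaw (−5°), and carry the tag to 60 mm in front of the yellow tape.

>>> {"name": "step_arm", "arguments": {"increments": [[0, 0, -0.6, 0, 0, 0], [0, 0, -0.6, 0, 0, 0], [0, 0, -0.6, 0, 0, 0], [0, 0, -0.6, 0, 0, 0], [0, 0, -0.6, 0, 0, 0], [0, 0, -0.6, 0, 0, 0], [0, 0, 0, 0, 0, 0.8], [0, 0, 0, 0, 0, 0.8], [0, 0, 0, 0, 0, 0.8], [0, 0, 0, 0, 0, 0.8], [0, 0, 0, 0, 0, 0.8], [0, 0, 0, 0, 0, 0]]}}

```text
clock: 10.2
tcp_pos: [612.0, -328.8, 250.3]
orientation: [2.314, 2.125, -0.0]
wrist_force: [0.1, 0.2, -1.0]
finger_gap: 0.161
grip_force: 25.0
```

```bash
python3 - <<'E'
from h import *
st();need((607.4,-90.6,250),Rt(-4.96))
E
```

```text
10.2 [ 612.  -328.8  250.3] [ 2.314  2.125 -0.   ] [ 0.1  0.2 -1. ] 0.16070504017249104 24.957785246078856
turn units [-0.    0.    0.01] | shift after turn [ 7.9  -0.84  0.01] | shift before turn [ 7.9  -0.83  0.01]
```

>>> {"name": "step_arm", "arguments": {"increments": [[0.4, -0.2, 0, 0, 0, 0], [0.7, -0.2, 0, 0, 0, 0], [0.8, -0.2, 0, 0, 0, 0], [0.8, -0.24, 0, 0, 0, 0], [0.8, 0, 0, 0, 0, 0], [0.8, 0, 0, 0, 0, 0], [0.8, 0, 0, 0, 0, 0], [0.8, 0, 0, 0, 0, 0], [0.8, 0, 0, 0, 0, 0], [0.7, 0, 0, 0, 0, 0], [0.5, 0, 0, 0, 0, 0], [0, 0, 0, 0, 0, 0]]}}

```text
clock: 11.7
tcp_pos: [607.1, -89.0, 249.9]
orientation: [-2.311, -2.127, -0.001]
wrist_force: [0.5, 0.3, -1.8]
finger_gap: 0.159
grip_force: 25.0
```

```bash
python3 - <<'E'
from h import *
st();need((607.4,-90.6,222),Rt(-4.96))
im,W=cloud('scene','pics/s2.png'); np.save('s2.npy',W); cv2.imwrite('pics/s2c.png',cv2.resize(im[120:330,150:400],None,fx=2.4,fy=2.4))
E
```

```text
11.7 [607.1 -89.  249.9] [-2.311e+00 -2.127e+00 -1.000e-03] [ 0.5  0.3 -1.8] 0.15871173952931883 24.956924677826464
turn units [-0.   -0.    0.04] | shift after turn [-0.05  0.01  0.93] | shift before turn [-0.05  0.01  0.93]
```

View pics/s2c.png

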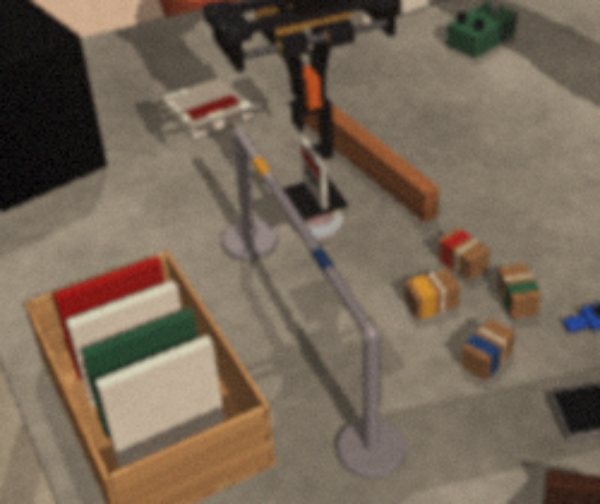

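The tag hangs upright in the gripper beside the rail in front of the yellow band, crop (315,180). I'll check its y offset from the depth, and lower to the entry height.

```bash
python3 - <<'E'
from h import *
W=np.load('s2.npy').reshape(-1,3)
for z0,z1 in((105,122),(125,175)):
    w=W[(abs(W[:,0]-607)<60)&(abs(W[:,1]+88)<60)&(W[:,2]>z0)&(W[:,2]<z1)]; p=(w[:,:2]-[607.1,-89])@np.array([[.996,.086],[-.086,.996]])
    print(z0,len(w),np.percentile(p,[2,50,98],axis=0).round(1).tolist(),np.percentile(w[:,2],[5,95]).round(1))
E
```

```text
105 243 [[-26.0, -23.3], [8.3, 14.6], [29.5, 36.2]] [110.2 118.5]
125 171 [[-10.6, -37.8], [4.6, 12.3], [59.6, 35.9]] [128.6 174.6]
```

>>> {"name": "step_arm", "arguments": {"increments": [[0, 0, 0.5, 0, 0, 0], [0, 0, 0.43, 0, 0, 0], [0, 0, 0, 0, 0, 0]]}}

```text
clock: 12.12
tcp_pos: [606.1, -91.0, 220.1]
orientation: [-2.314, -2.122, 0.004]
wrist_force: [0.3, 0.6, -1.7]
finger_gap: 0.156
grip_force: 25.0
```

>>> {"name": "step_arm", "arguments": {"increments": [[0, 0.4, 0, 0, 0, 0], [0, 0.4, 0, 0, 0, 0], [0, 0.4, 0, 0, 0, 0], [0, 0.4, 0, 0, 0, 0], [0, 0.4, 0, 0, 0, 0], [0, 0.05, 0, 0, 0, 0], [0, 0, 0, 0, 0, 0]]}}

```text
clock: 13.0
tcp_pos: [668.3, -96.0, 221.8]
orientation: [-2.315, -2.124, 0.001]
wrist_force: [-0.6, -0.9, -1.1]
finger_gap: 0.156
grip_force: 25.0
```

```bash
python3 - <<'E'
from h import *
st();need((667.2,-96.8,190),Rt(-4.96))
im,W=cloud('scene'); cv2.imwrite('pics/s3c.png',cv2.resize(im[100:280,200:340],None,fx=3.2,fy=3.2))
E
```

```text
13.0 [668.3 -96.  221.8] [-2.315e+00 -2.124e+00  1.000e-03] [-0.6 -0.9 -1.1] 0.15607551486457547 24.957215358735994
turn units [-0.  0.  0.] | shift after turn [-0.03 -0.03  1.06] | shift before turn [-0.03 -0.03  1.06]
```

View pics/s3c.png

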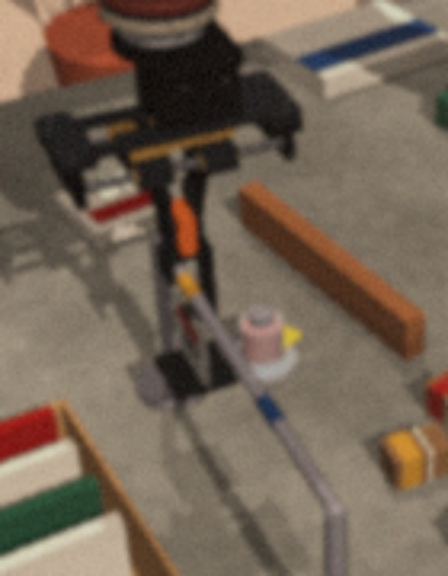

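The tag is over the bar at the yellow band, crop (185,285). No contact force, so I'll lower it.

>>> {"name": "step_arm", "arguments": {"increments": [[0, 0, 0.4, 0, 0, 0], [0, 0, 0.35, 0, 0, 0], [0, 0, 0.2, 0, 0, 0], [0, 0, 0.1, 0, 0, 0], [0, 0, 0, 0, 0, 0], [0, 0, 0, 0, 0, 0]]}}

```text
clock: 13.8
tcp_pos: [668.6, -95.9, 190.8]
orientation: [2.314, 2.124, 0.0]
wrist_force: [0.3, -0.7, -1.7]
finger_gap: 0.162
grip_force: 25.0
```

>>> {"name": "step_arm", "arguments": {"increments": [[0, 0, 0.05, 0, 0, 0], [0, 0, 0, 0, 0, 0], [0, 0, 0, 0, 0, 0]]}}

```text
clock: 14.18
tcp_pos: [668.7, -96.0, 189.6]
orientation: [2.314, 2.124, 0.001]
wrist_force: [-1.0, -0.6, 4.0]
finger_gap: 0.16
grip_force: 25.0
```

>>> {"name": "step_arm", "arguments": {"increments": [[0, 0, 0.05, 0, 0, 0], [0, 0, 0, 0, 0, 0], [0, 0, 0, 0, 0, 0]]}}

```text
clock: 14.55
tcp_pos: [668.8, -96.0, 189.4]
orientation: [2.314, 2.123, 0.002]
wrist_force: [-3.7, 0.9, 12.8]
finger_gap: 0.162
grip_force: 25.0
```

Seated on the bar (contact 12.8 N). I'll ease off to light contact and slide along the rail.

>>> {"name": "step_arm", "arguments": {"increments": [[0, 0, -0.06, 0, 0, 0], [0.2, 0, 0, 0, 0, 0], [0.4, 0, 0, 0, 0, 0], [0.5, 0, 0, 0, 0, 0], [0.5, 0, 0, 0, 0, 0], [0.5, 0, 0, 0, 0, 0], [0.5, 0, 0, 0, 0, 0], [0.4, 0, 0, 0, 0, 0], [0, 0, 0, 0, 0, 0]]}}

```text
clock: 15.68
tcp_pos: [676.6, -3.2, 189.6]
orientation: [-2.311, -2.127, -0.002]
wrist_force: [-0.9, 0.1, 5.5]
finger_gap: 0.161
grip_force: 25.0
```

>>> {"name": "step_arm", "arguments": {"increments": [[0.3, 0, 0, 0, 0, 0], [0.5, 0, 0, 0, 0, 0], [0.5, 0, 0, 0, 0, 0], [0.5, 0, 0, 0, 0, 0], [0.4, 0, 0, 0, 0, 0], [0.2, 0, 0, 0, 0, 0], [0, 0, 0, 0, 0, 0]]}}

```text
clock: 16.55
tcp_pos: [682.4, 67.4, 189.6]
orientation: [2.313, 2.126, 0.001]
wrist_force: [0.4, -1.9, 6.2]
finger_gap: 0.158
grip_force: 25.0
```

```bash
python3 - <<'E'
from h import *
s=st()
im,W=cloud('scene'); cv2.imwrite('pics/s4c.png',cv2.resize(im[100:300,200:400],None,fx=3,fy=3))
w=W.reshape(-1,3); t=s['tcp_pos']
for z0,z1 in((45,62),(70,115)):
    q=w[(abs(w[:,0]-t[0])<60)&(abs(w[:,1]-t[1])<60)&(w[:,2]>z0)&(w[:,2]<z1)]; p=(q[:,:2]-t[:2])@np.array([[.996,.086],[-.086,.996]])
    print(z0,len(q),np.percentile(p,[1,50,99],axis=0).round(1).tolist())
E
```

```text
16.55 [682.4  67.4 189.6] [2.313e+00 2.126e+00 1.000e-03] [ 0.4 -1.9  6.2] 0.15804839174459545 24.956101545249112
45 332 [[-25.6, -23.8], [9.5, 14.0], [29.4, 35.7]]
70 151 [[-13.9, -23.7], [4.3, 14.6], [5.9, 35.3]]
```

View pics/s4c.png

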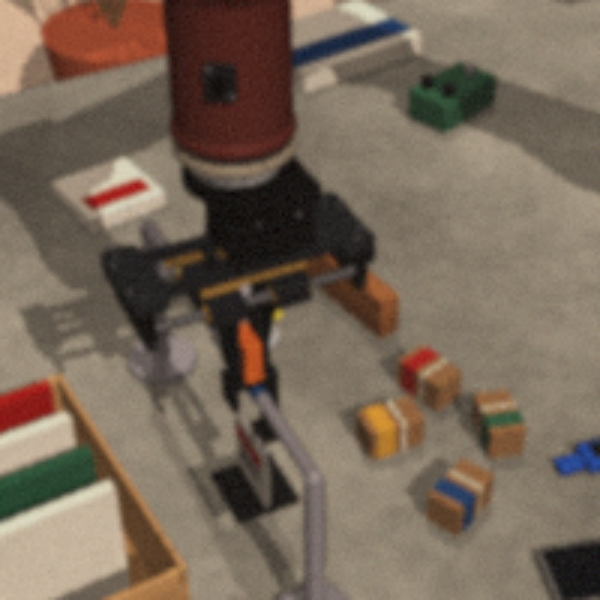

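```bash
python3 - <<'E'
from h import *
for f in('scene0','s2'):
    W=np.load(f'{f}.npy'); im=cv2.imread(f'pics/{f}.png'); hsv=cv2.cvtColor(im,cv2.COLOR_BGR2HSV)
    near=(abs(W[...,0]-682)<25)&(abs(W[...,1]-78)<50)&(W[...,2]>155)&(W[...,2]<190)
    m=near&(hsv[...,0]>95)&(hsv[...,0]<130)&(hsv[...,1]>110)
    v,u=np.nonzero(m); print(f,m.sum(),near.sum(),np.nanmedian(W[m],0).round(1),W[m][:,1].min(),W[m][:,1].max(), ray('scene',u.mean(),v.mean(),172).round(1))
    w=W[near]; a=np.polyfit(w[:,1],w[:,0],1); print('bar x at 0',a)
E
```

```text
scene0 23 162 [683.1  76.1 175.2] 63.73436058512339 87.64345139945054 [681.7  72.7 172. ]
bar x at 0 [8.69437962e-02 6.77180358e+02]
s2 19 157 [683.8  77.2 175.9] 65.59454205621701 88.56510297687835 [682.2  73.6 172. ]
bar x at 0 [8.59763391e-02 6.77287878e+02]
```

>>> {"name": "step_arm", "arguments": {"increments": [[0.09, 0, 0, 0, 0, 0], [0.09, 0, 0, 0, 0, 0], [0, 0, 0, 0, 0, 0], [0, 0, 0, 0, 0, 0]]}}

```text
clock: 17.1
tcp_pos: [682.8, 71.6, 189.6]
orientation: [2.314, 2.124, 0.0]
wrist_force: [-0.4, -4.5, 6.0]
finger_gap: 0.161
grip_force: 25.0
```

>>> {"name": "step_arm", "arguments": {"increments": [[0, 0, 0, 0, 0, 0], [0, 0, 0, 0, 0, 0], [0, 0, -0.5, 0, 0, 0], [0, 0, -1, 0, 0, 0], [-0.5, 0, -1, 0, 0, 0], [-1, 0, -1, 0, 0, 0], [-1, 0, -0.8, 0, 0, 0], [-1, 0, 0, 0, 0, 0], [-1, 0, 0, 0, 0, 0], [0, 0, 0, 0, 0, 0], [0, 0, 0, 0, 0, 0]], "hand": -0.3}}

```text
clock: 18.48
tcp_pos: [671.4, -62.5, 318.8]
orientation: [-2.314, -2.125, -0.001]
wrist_force: [-0.6, 0.5, 0.2]
finger_gap: 0.348
grip_force: 0.0
```

```bash
python3 - <<'E'
from h import *
s=st(); im,W=cloud('wrist','pics/w3.png'); np.save('w3.npy',W)
im,T=cloud('top','pics/t3.png'); np.save('t3.npy',T)
for n,W,zs in(('wrist',W,((165,173.6,'bar'),(212,226,'tab'),(178,187,'roof'),(52,60,'foot'))),('top',T,((212,226,'tab'),(178,190,'roof'),(40,62,'foot')))):
  for z0,z1,k in zs:
    w=W.reshape(-1,3); w=w[(abs(w[:,0]-682)<45)&(abs(w[:,1]-75)<50)&(w[:,2]>z0)&(w[:,2]<z1)]
    if len(w)<5: print(n,k,len(w)); continue
    r=cv2.minAreaRect(w[:,:2].astype(np.float32)); print(n,k,len(w),np.round(r[0],1),np.round(r[1],1),round(r[2],1))
hsv=cv2.cvtColor(cv2.imread('pics/w3.png'),cv2.COLOR_BGR2HSV); W=np.load('w3.npy')
m=(abs(W[...,0]-682)<20)&(abs(W[...,1]-78)<25)&(W[...,2]>160)&(W[...,2]<178)&(hsv[...,0]>95)&(hsv[...,0]<130)&(hsv[...,1]>110); print('blue',m.sum(),np.percentile(W[m][:,1],[1,99]) if m.any() else '')
E
```

```text
18.475 [671.4 -62.5 318.8] [-2.314e+00 -2.125e+00 -1.000e-03] [-0.6  0.5  0.2] 0.3481633208902084 0.0
wrist bar 222 [680.8  58.9] [68.3 36.9] 65.5
wrist tab 735 [685.  72.] [24.3 13.5] 85.7
wrist roof 966 [683.9  73.9] [27.4 40.1] 85.1
wrist foot 906 [682.4  64.7] [37.4 55.5] 85.0
top tab 61 [685.6  75.7] [28.7 16.1] 85.2
top roof 77 [684.4  77. ] [42.1 93.2] 15.4
top foot 131 [673.8  77.4] [57.1 41.4] 88.6
blue 18 [61.41565114 86.6997404 ]
```

View pics/w3.png

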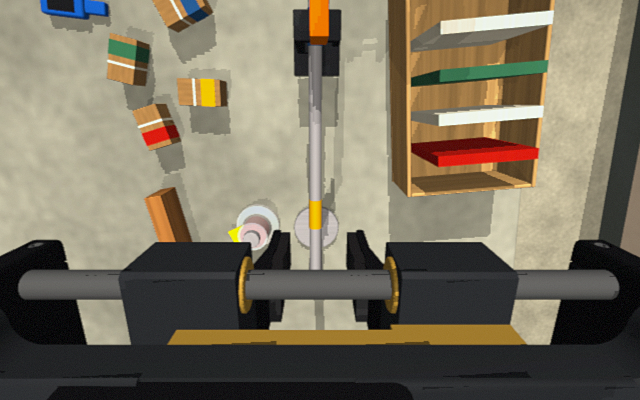

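The tag hangs on the rail. Its tab centre is at y≈75 against the blue tape's ≈78, so I'll regrip and slide it about 2.5 mm more.

>>> {"name": "step_arm", "arguments": {"increments": [[1, 0, 0, 0, 0, 0], [1, 0, 0, 0, 0, 0], [1, 0, 0, 0, 0, 0], [1, 0, 0, 0, 0, 0], [0.48, 0.08, 0.5, 0, 0, 0], [0, 0, 1, 0, 0, 0], [0, 0, 1, 0, 0, 0], [0, 0, 0.9, 0, 0, 0], [0, 0, 0.8, 0, 0, 0], [0, 0, 0, 0, 0, 0]]}}

```text
clock: 19.82
tcp_pos: [683.6, 69.9, 189.3]
orientation: [-2.313, -2.122, 0.007]
wrist_force: [-0.7, -0.7, 0.1]
finger_gap: 0.354
grip_force: 0.0
```

>>> {"name": "step_arm", "arguments": {"increments": [[0, 0, 0, 0, 0, 0], [0, 0, 0, 0, 0, 0], [0, 0, 0, 0, 0, 0], [0, 0, 0, 0, 0, 0]], "hand": -1, "squeeze": 15}}

```text
clock: 20.32
tcp_pos: [685.4, 70.2, 193.2]
orientation: [2.314, 2.124, 0.002]
wrist_force: [-2.1, 1.1, 6.0]
finger_gap: 0.16
grip_force: 15.0
```

>>> {"name": "step_arm", "arguments": {"increments": [[0.1, 0, 0, 0, 0, 0], [0, 0, 0, 0, 0, 0], [0, 0, 0, 0, 0, 0]]}}

```text
clock: 20.7
tcp_pos: [685.9, 71.7, 193.3]
orientation: [2.314, 2.122, 0.0]
wrist_force: [-1.6, -2.7, 5.2]
finger_gap: 0.164
grip_force: 15.0
```

>>> {"name": "step_arm", "arguments": {"increments": [[0.06, 0, 0, 0, 0, 0], [0, 0, 0, 0, 0, 0], [0, 0, 0, 0, 0, 0]]}}

```text
clock: 21.08
tcp_pos: [686.1, 73.1, 193.3]
orientation: [2.314, 2.121, 0.0]
wrist_force: [-0.5, -4.1, 5.5]
finger_gap: 0.158
grip_force: 15.0
```

>>> {"name": "step_arm", "arguments": {"increments": [[0, 0, 0, 0, 0, 0], [0, 0, 0, 0, 0, 0], [0, 0, -0.5, 0, 0, 0], [0, 0, -1, 0, 0, 0], [0, 0, -1, 0, 0, 0], [0, -1, -1, 0, 0, 0], [0, -1, -0.8, 0, 0, 0], [0, -1, 0, 0, 0, 0], [0, -1, 0, 0, 0, 0], [-0.8, -1, 0, 0, 0, 0], [-0.8, -1, 0, 0, 0, 0], [0, 0, 0, 0, 0, 0]], "hand": -0.3}}

```text
clock: 22.58
tcp_pos: [500.9, 40.6, 323.1]
orientation: [-2.317, -2.121, -0.005]
wrist_force: [0.5, 1.0, -0.7]
finger_gap: 0.35
grip_force: 0.0
```

```bash
python3 - <<'E'
from h import *
s=st(); im,T=cloud('top','pics/t4.png'); np.save('t4.npy',T)
im,W=cloud('wrist','pics/w4.png'); np.save('w4.npy',W)
for n,T in(('top',T),('w',W)):
  w=T.reshape(-1,3); w=w[(abs(w[:,0]-682)<45)&(abs(w[:,1]-75)<50)&(w[:,2]>212)&(w[:,2]<226)]
  if len(w)>5: r=cv2.minAreaRect(w[:,:2].astype(np.float32)); print(n,'tab',len(w),np.round(r[0],1),np.round(r[1],1),round(r[2],1))
def seg(W,name,x,y,r,zlo,zhi):
    w=W.reshape(-1,3); w=w[(np.hypot(w[:,0]-x,w[:,1]-y)<r)&(w[:,2]>zlo)&(w[:,2]<zhi)]
    if len(w)<20: print(name,'few');return
    b=cv2.boxPoints(q:=cv2.minAreaRect(w[:,:2].astype(np.float32))); e=[b[1]-b[0],b[2]-b[1]]; l=max(e,key=np.linalg.norm); print(name,len(w),np.round(q[0],1),np.round(q[1],1),'long axis deg',round(np.degrees(np.arctan2(l[1],l[0]))%180,1))
for n,W in(('top',T0:=np.load('t4.npy')),('wr',W)):
  for c,x,y in(('blue',519,147),('yel',523,42),('green',433,90),('red',452,2)): seg(W,n+c,x,y,42,28,40)
seg(T0,'batten',453,-239,170,44,56)
E
```

```text
22.575 [500.9  40.6 323.1] [-2.317 -2.121 -0.005] [ 0.5  1.  -0.7] 0.35047656271706357 0.0
top tab 55 [689.5  78.4] [28.1 13.5] 86.7
w tab 842 [689.7  77.9] [29.8 15.3] 84.8
topblue few
topyel few
topgreen few
topred few
wrblue 1159 [519.2 145.8] [56.  34.3] long axis deg 20.6
wryel 969 [524.7  40.2] [34.3 56. ] long axis deg 173.5
wrgreen 1042 [433.2  88.2] [56.  34.6] long axis deg 70.5
wrred 901 [452.8   0.5] [34.5 56.5] long axis deg 102.2
batten 805 [ 519.3 -233. ] [157.3 300.3] long axis deg 95.3
```

View pics/w4.png

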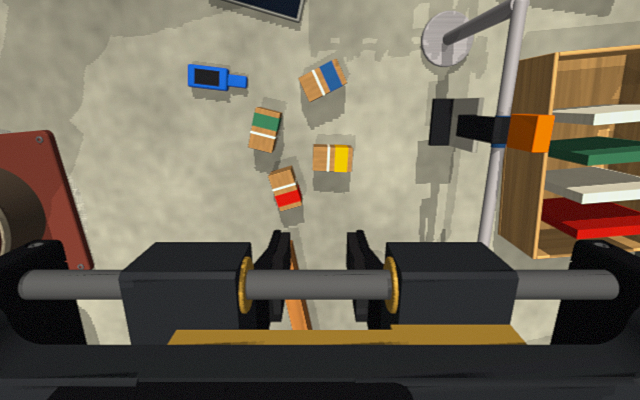

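The tab is now at y≈78 on the blue mark. All four cartons are visible and measured: green (265,128), yellow (332,158), red (285,187), blue (322,80). First pick: red.

```bash
cat >> h.py <<'E'
def rects(W,pts,zlo=28,zhi=40,r=60):
    for name,x,y in pts:
        w=W.reshape(-1,3); w=w[(np.hypot(w[:,0]-x,w[:,1]-y)<r)&(w[:,2]>zlo)&(w[:,2]<zhi)]
        if len(w)<20: print(name,'few');continue
        b=cv2.boxPoints(q:=cv2.minAreaRect(w[:,:2].astype(np.float32))); e=[b[1]-b[0],b[2]-b[1]]; l=max(e,key=np.linalg.norm)
        print(name,len(w),np.round(q[0],1),np.round(q[1],1),'long axis deg',round(np.degrees(np.arctan2(l[1],l[0]))%180,1))
C=dict(blue=(519.2,145.8,-69.4),yel=(524.7,40.2,83.5),green=(433.2,88.2,-19.5),red=(452.8,0.5,12.2))
def slot(s): return 453-.0924*s,-239+.9957*s
E
python3 - <<'E'
from h import *
W=np.load('w4.npy').reshape(-1,3)
w=W[(abs(W[:,0]-655)<50)&(abs(W[:,1]-78)<45)&(W[:,2]>20)&(W[:,2]<75)]; print('foot z',np.percentile(w[:,2],[5,50,95]),'x',np.percentile(w[:,0],[2,98]))
x,y,a=C['red']; need((x,y,130),Rt(a))
E
```

```text
foot z [53.90866097 56.38725933 70.16148269] x [654.20845944 683.08027356]
turn units [ 0.02 -0.01 -2.85] | shift after turn [-1.03 -1.91  6.41] | shift before turn [-1.55 -1.53  6.41]
```

>>> {"name": "step_arm", "arguments": {"increments": [[0, 0, 0, 0, 0, -0.95], [0, 0, 0, 0, 0, -0.95], [0, 0, 0, 0, 0, -0.95], [-0.51, -0.95, 0, 0, 0, 0], [-0.52, -0.96, 0.6, 0, 0, 0], [0, 0, 1, 0, 0, 0], [0, 0, 1, 0, 0, 0], [0, 0, 1, 0, 0, 0], [0, 0, 1, 0, 0, 0], [0, 0, 1, 0, 0, 0], [0, 0, 0.8, 0, 0, 0], [0, 0, 0, 0, 0, 0]], "hand": 0.4}}

```text
clock: 24.18
tcp_pos: [452.0, 0.3, 128.1]
orientation: [-1.972, -2.444, 0.005]
wrist_force: [0.5, -0.0, -0.2]
finger_gap: 0.701
grip_force: 0.0
```

```bash
python3 - <<'E'
from h import *
x,y,a=C['red']; need((x,y,7),Rt(a))
E
```

```text
turn units [-0.03  0.01  0.  ] | shift after turn [0.   0.03 4.04] | shift before turn [0.   0.04 4.04]
```

>>> {"name": "step_arm", "arguments": {"increments": [[0, 0, 0.8, 0, 0, 0], [0, 0, 0.8, 0, 0, 0], [0, 0, 0.8, 0, 0, 0], [0, 0, 0.8, 0, 0, 0], [0, 0, 0.5, 0, 0, 0], [0, 0, 0.34, 0, 0, 0], [0, 0, 0, 0, 0, 0]]}}

```text
clock: 25.05
tcp_pos: [452.6, 0.2, 8.0]
orientation: [-1.973, -2.445, 0.001]
wrist_force: [-0.3, -0.9, 0.3]
finger_gap: 0.702
grip_force: 0.0
```

>>> {"name": "step_arm", "arguments": {"increments": [[0, 0, 0, 0, 0, 0], [0, 0, 0, 0, 0, 0], [0, 0, 0, 0, 0, 0], [0, 0, 0, 0, 0, 0], [0, 0, -0.6, 0, 0, 0], [0, 0, -0.9, 0, 0, 0], [0, 0, -0.9, 0, 0, 0], [0, 0, -0.9, 0, 0, 0], [0, 0, -0.8, 0, 0, 0], [0, 0, 0, 0, 0, 1], [0, 0, 0, 0, 0, 0.15], [0, 0, 0, 0, 0, 0]], "hand": -1, "squeeze": 15}}

```text
clock: 26.55
tcp_pos: [452.2, 0.1, 130.7]
orientation: [-2.114, -2.323, 0.001]
wrist_force: [-0.1, -0.1, -0.5]
finger_gap: 0.389
grip_force: 15.0
```

```bash
python3 - <<'E'
from h import *
st(); x,y=slot(-102); need((x,y,130),Rt(5.3))
E
```

```text
26.55 [4.522e+02 1.000e-01 1.307e+02] [-2.114e+00 -2.323e+00  1.000e-03] [-0.1 -0.1 -0.5] 0.388650544718464 14.999965424649417
turn units [-0.01  0.    0.01] | shift after turn [-11.34  -0.71   0.02] | shift before turn [-11.34  -0.73   0.03]
```

>>> {"name": "step_arm", "arguments": {"increments": [[-0.7, -0.2, 0, 0, 0, 0], [-1, -0.2, 0, 0, 0, 0], [-1, -0.2, 0, 0, 0, 0], [-1, -0.12, 0, 0, 0, 0], [-1, 0, 0, 0, 0, 0], [-1, 0, 0, 0, 0, 0], [-1, 0, 0, 0, 0, 0], [-1, 0, 0, 0, 0, 0], [-1, 0, 0, 0, 0, 0], [-1, 0, 0, 0, 0, 0], [-1, 0, 0, 0, 0, 0], [-0.64, 0, 0, 0, 0, 0]]}}

```text
clock: 28.05
tcp_pos: [461.9, -341.9, 130.5]
orientation: [-2.115, -2.322, 0.002]
wrist_force: [-0.7, -0.0, 0.2]
finger_gap: 0.389
grip_force: 15.0
```

>>> {"name": "step_arm", "arguments": {"increments": [[0, 0, 0.5, 0, 0, 0], [0, 0, 0.7, 0, 0, 0], [0, 0, 0, 0, 0, 0], [0, 0, 0, 0, 0, 0]]}}

```text
clock: 28.55
tcp_pos: [462.5, -339.9, 95.1]
orientation: [-2.115, -2.322, -0.0]
wrist_force: [0.3, 0.1, -0.9]
finger_gap: 0.39
grip_force: 15.0
```

```bash
python3 - <<'E'
from h import *
st(); x,y=slot(-102); need((x,y,59),Rt(5.3))
im,W=cloud('scene','pics/s5.png'); w=W.reshape(-1,3)
w=w[(abs(w[:,0]-458)<60)&(abs(w[:,1]+238)<170)&(w[:,2]>46)&(w[:,2]<54)]; p=(w[:,:2]-[453,-239])@np.array([[.9957,-.0924],[.0924,.9957]]); print('batten in scene, own frame',len(w),np.percentile(p,[2,50,98],axis=0).round(1))
E
```

```text
28.55 [ 462.5 -339.9   95.1] [-2.115 -2.322 -0.   ] [ 0.3  0.1 -0.9] 0.3901036605860487 14.999920937698334
turn units [-0.   -0.    0.01] | shift after turn [-0.02 -0.    1.2 ] | shift before turn [-0.02 -0.    1.2 ]
batten in scene, own frame 409 [[ -11.6 -145.7]
 [   1.8   17.9]
 [  13.9  144.8]]
```

>>> {"name": "step_arm", "arguments": {"increments": [[0, 0.02, 0.5, 0, 0, 0], [0, 0, 0.4, 0, 0, 0], [0, 0, 0.2, 0, 0, 0], [0, 0, 0.12, 0, 0, 0], [0, 0, 0, 0, 0, 0], [0, 0, 0, 0, 0, 0]]}}

```text
clock: 29.35
tcp_pos: [463.1, -340.6, 58.6]
orientation: [2.117, 2.321, -0.0]
wrist_force: [-1.3, 0.8, -0.6]
finger_gap: 0.392
grip_force: 15.0
```

>>> {"name": "step_arm", "arguments": {"increments": [[0, 0, 0.03, 0, 0, 0], [0, 0, 0, 0, 0, 0]]}}

```text
clock: 29.6
tcp_pos: [463.2, -340.6, 58.1]
orientation: [2.116, 2.321, 0.001]
wrist_force: [-1.4, 0.6, 5.9]
finger_gap: 0.388
grip_force: 15.0
```

>>> {"name": "step_arm", "arguments": {"increments": [[0, 0, 0, 0, 0, 0], [0, 0, 0, 0, 0, 0], [0, 0, 0, 0, 0, 0], [0, 0, -0.5, 0, 0, 0], [0, 0, -0.9, 0, 0, 0], [0, 0, -0.9, 0, 0, 0], [0, 0, -0.9, 0, 0, 0], [0, 0, -0.9, 0, 0, 0], [0, 0, 0, 0, 0, 0]], "hand": 0.4}}

```text
clock: 30.72
tcp_pos: [463.9, -341.5, 183.5]
orientation: [2.114, 2.318, 0.002]
wrist_force: [0.3, 0.6, -0.1]
finger_gap: 0.701
grip_force: 0.0
```

```bash
python3 - <<'E'
from h import *
st(); im,W=cloud('top','pics/t5.png')
rects(W,[('blue',519,147),('yel',524,41),('green',433,89)],r=45)
rects(W,[('placed',462,-340)],76,92)
im,W=cloud('scene'); cv2.imwrite('pics/s6c.png',im[120:290,220:430]); rects(W,[('Splaced',462,-340)],76,92)
x,y,a=C['green']; need((x,y,150),Rt(a))
E
```

```text
30.725 [ 463.9 -341.5  183.5] [2.114e+00 2.318e+00 2.000e-03] [ 0.3  0.6 -0.1] 0.7011980637773282 0.0
blue 167 [539.5 134.1] [55.4 34.5] long axis deg 19.3
yel 172 [524.5  41.8] [33.2 55.4] long axis deg 173.0
green 184 [433.1  90.1] [55.8 33.8] long axis deg 70.3
placed 175 [ 465.1 -337.2] [33.9 56.1] long axis deg 96.3
Splaced 113 [ 465.7 -337.2] [36.  56.3] long axis deg 94.7
turn units [ 0.01 -0.    4.13] | shift after turn [13.14 -5.71  1.03] | shift before turn [14.32  0.33  1.03]
```

Red is placed. The cameras read about 2 mm more in x than the TCP, so I'll apply that correction. The blue carton was knocked and is now at (539.5,134). Next is green.

>>> {"name": "step_arm", "arguments": {"increments": [[0.6, 0, 0, 0, 0, 0], [1, 0, 0, 0, 0, 0], [1, 0, 0, 0, 0, 0], [1, 0, 0, 0, 0, 0], [1, 0, 0, 0, 0, 0], [1, 0, 0, 0, 0, 0], [1, 0, 0, 0, 0, 0], [1, 0, 0, 0, 0, 0], [1, 0, 0, 0, 0, 0], [1, 0, 0, 0, 0, 0], [1, 0, 0, 0, 0, 0], [1, 0, 0, 0, 0, 0]]}}

```text
clock: 32.33
tcp_pos: [430.1, 6.9, 179.9]
orientation: [-2.116, -2.321, 0.002]
wrist_force: [-0.0, 0.0, 0.2]
finger_gap: 0.699
grip_force: 0.0
```

>>> {"name": "step_arm", "arguments": {"increments": [[1, 0, 0, 0, 0, 0], [1, 0.1, 0, 0, 0, 0], [0.78, 0.13, 0, 0, 0, 0], [0, 0, 0, 0, 0, 0.9], [0, 0, 0.5, 0, 0, 0.9], [0, 0, 0.6, 0, 0, 0.9], [0, 0, 0.6, 0, 0, 0.9], [0, 0, 0, 0, 0, 0.57], [0, 0, 0, 0, 0, 0]]}}

```text
clock: 33.45
tcp_pos: [429.5, 89.4, 128.8]
orientation: [-2.569, -1.808, 0.003]
wrist_force: [-0.1, 0.4, -0.1]
finger_gap: 0.698
grip_force: 0.0
```

```bash
python3 - <<'E'
from h import *
st(); need((431,88.6,8),Rt(-19.6))
E
```

```text
33.45 [429.5  89.4 128.8] [-2.569 -1.808  0.003] [-0.1  0.4 -0.1] 0.6979084044742714 0.0
turn units [-0.01  0.01 -0.02] | shift after turn [-0.01  0.06  4.03] | shift before turn [-0.    0.06  4.03]
```

>>> {"name": "step_arm", "arguments": {"increments": [[0, 0.06, 0.8, 0, 0, 0], [0, 0, 0.8, 0, 0, 0], [0, 0, 0.8, 0, 0, 0], [0, 0, 0.8, 0, 0, 0], [0, 0, 0.5, 0, 0, 0], [0, 0, 0.33, 0, 0, 0], [0, 0, 0, 0, 0, 0]]}}

```text
clock: 34.33
tcp_pos: [431.6, 89.0, 8.4]
orientation: [-2.569, -1.808, 0.001]
wrist_force: [-0.1, -0.5, 1.2]
finger_gap: 0.702
grip_force: 0.0
```

>>> {"name": "step_arm", "arguments": {"increments": [[0, 0, 0, 0, 0, 0], [0, 0, 0, 0, 0, 0], [0, 0, 0, 0, 0, 0], [0, 0, 0, 0, 0, 0], [0, 0, -0.6, 0, 0, 0], [0, 0, -0.9, 0, 0, -0.8], [0, 0, -0.9, 0, 0, -0.85], [0, 0, -0.9, 0, 0, -0.85], [0, 0, -0.8, 0, 0, -0.85], [0, 0, 0, 0, 0, -0.8], [0, 0, 0, 0, 0, 0]], "hand": -1}}

```text
clock: 35.7
tcp_pos: [431.8, 89.1, 131.8]
orientation: [2.12, 2.319, 0.0]
wrist_force: [0.4, 0.5, -1.2]
finger_gap: 0.388
grip_force: 15.0
```

```bash
python3 - <<'E'
from h import *
st(); x,y=slot(-34); need((x-1.7,y-2,130),Rt(5.3))
E
```

```text
35.7 [431.8  89.1 131.8] [2.12  2.319 0.   ] [ 0.4  0.5 -1.2] 0.3881233551229553 14.999295749003068
turn units [ 0.   -0.   -0.03] | shift after turn [-12.15  -0.37   0.06] | shift before turn [-12.15  -0.33   0.06]
```

>>> {"name": "step_arm", "arguments": {"increments": [[-1, 0, 0, 0, 0, 0], [-1, 0, 0, 0, 0, 0], [-1, 0, 0, 0, 0, 0], [-1, 0, 0, 0, 0, 0], [-1, 0, 0, 0, 0, 0], [-1, 0, 0, 0, 0, 0], [-1, 0, 0, 0, 0, 0], [-1, 0, 0, 0, 0, 0], [-1, 0, 0, 0, 0, 0], [-1, -0.1, 0, 0, 0, 0], [-1, -0.1, 0, 0, 0, 0], [-1, -0.15, 0, 0, 0, 0]]}}

```text
clock: 37.2
tcp_pos: [453.4, -271.2, 131.2]
orientation: [-2.121, -2.317, 0.001]
wrist_force: [0.7, -0.1, 0.4]
finger_gap: 0.386
grip_force: 15.0
```

>>> {"name": "step_arm", "arguments": {"increments": [[-0.15, 0, 0.5, 0, 0, 0], [0, 0, 0.7, 0, 0, 0], [0, 0, 0, 0, 0, 0], [0, 0, 0, 0, 0, 0]]}}

```text
clock: 37.7
tcp_pos: [454.3, -274.4, 95.8]
orientation: [-2.119, -2.319, 0.0]
wrist_force: [0.6, -1.1, -0.7]
finger_gap: 0.389
grip_force: 15.0
```

```bash
python3 - <<'E'
from h import *
st(); x,y=slot(-34); need((x-1.7,y-2,58.2),Rt(5.3))
E
```

```text
37.7 [ 454.3 -274.4   95.8] [-2.119 -2.319  0.   ] [ 0.6 -1.1 -0.7] 0.38914922503433275 15.000012066448107
turn units [-0.   -0.   -0.02] | shift after turn [-0.01  0.    1.25] | shift before turn [-0.02  0.01  1.25]
```

>>> {"name": "step_arm", "arguments": {"increments": [[0, 0, 0.5, 0, 0, 0], [0, 0, 0.4, 0, 0, 0], [0, 0, 0.2, 0, 0, 0], [0, 0, 0.14, 0, 0, 0], [0, 0, 0, 0, 0, 0], [0, 0, 0, 0, 0, 0]]}}

```text
clock: 38.45
tcp_pos: [454.2, -275.0, 58.5]
orientation: [2.119, 2.319, -0.0]
wrist_force: [0.3, -0.1, 0.1]
finger_gap: 0.391
grip_force: 15.0
```

>>> {"name": "step_arm", "arguments": {"increments": [[0, 0, 0, 0, 0, 0], [0, 0, 0, 0, 0, 0], [0, 0, 0, 0, 0, 0], [0, 0, -0.5, 0, 0, 0], [0, 0, -0.9, 0, 0, 0], [0, 0, -0.9, 0, 0, 0], [0, 0, -0.9, 0, 0, 0], [0, 0, -0.9, 0, 0, 0], [0, 0, 0, 0, 0, 0]], "hand": 0.4}}

```text
clock: 39.58
tcp_pos: [455.3, -275.7, 184.3]
orientation: [2.117, 2.316, 0.004]
wrist_force: [-0.5, 0.1, 0.2]
finger_gap: 0.698
grip_force: 0.0
```

```bash
python3 - <<'E'
from h import *
st(); im,W=cloud('top','pics/t6.png')
rects(W,[('blue',539,134),('yel',524,41)],r=45)
rects(W,[('red',465,-337),('green',456,-271)],76,92,r=34)
x,y,a=C['yel']; need((524.5-2,41.8-1.5,130),Rt(83.3))
E
```

```text
39.575 [ 455.3 -275.7  184.3] [2.117 2.316 0.004] [-0.5  0.1  0.2] 0.697769038831692 0.0
blue 182 [539.6 133.7] [55.4 34.1] long axis deg 18.2
yel 183 [524.   42.4] [34.8 54.5] long axis deg 177.7
red few
green 127 [ 456. -267.] [33.9 42.8] long axis deg 94.8
turn units [  0.02   0.02 -13.02] | shift after turn [-1.02 10.71  1.76] | shift before turn [10.27  3.19  1.76]
```

>>> {"name": "step_arm", "arguments": {"increments": [[0.27, 0, 0, 0, 0, 0], [1, 0.3, 0, 0, 0, 0], [1, 0.3, 0, 0, 0, 0], [1, 0.3, 0, 0, 0, 0], [1, 0.3, 0, 0, 0, 0], [1, 0.3, 0, 0, 0, 0], [1, 0.3, 0, 0, 0, 0], [1, 0.3, 0, 0, 0, 0], [1, 0.3, 0, 0, 0, 0], [1, 0.3, 0, 0, 0, 0], [1, 0.49, 0, 0, 0, 0]]}}

```text
clock: 41.0
tcp_pos: [520.9, 41.9, 180.7]
orientation: [-2.118, -2.319, 0.002]
wrist_force: [0.3, -0.4, -0.8]
finger_gap: 0.705
grip_force: 0.0
```

>>> {"name": "step_arm", "arguments": {"increments": [[0, 0, 0, 0, 0, -1], [0, 0, 0, 0, 0, -1.0], [0, 0, 0, 0, 0, -1], [0, 0, 0, 0, 0, -1], [0, 0, 0, 0, 0, -1], [0, 0, 0, 0, 0, -1], [0, 0, 0, 0, 0, -1], [0, 0, 0, 0, 0, -1], [0, 0, 0.4, 0, 0, -1], [0, 0, 0.6, 0, 0, -1], [0, 0, 0.6, 0, 0, -1], [0, 0, 0, 0, 0, -1]]}}

```text
clock: 42.5
tcp_pos: [519.8, 40.7, 131.1]
orientation: [-0.345, -3.119, 0.003]
wrist_force: [-0.1, 0.4, 0.6]
finger_gap: 0.698
grip_force: 0.0
```

```bash
python3 - <<'E'
from h import *
st(); need((522.2,40.7,8),Rt(84.5))
E
```

```text
42.5 [519.8  40.7 131.1] [-3.450e-01 -3.119e+00  3.000e-03] [-0.1  0.4  0.6] 0.6982435557594437 0.0
turn units [-0.02 -0.04 -1.19] | shift after turn [-0.08  0.01  4.1 ] | shift before turn [-0.09  0.03  4.1 ]
```

>>> {"name": "step_arm", "arguments": {"increments": [[0, 0, 0, 0, 0, -0.9], [-0.08, 0, 0, 0, 0, -0.29], [0, 0, 0.8, 0, 0, 0], [0, 0, 0.8, 0, 0, 0], [0, 0, 0.8, 0, 0, 0], [0, 0, 0.8, 0, 0, 0], [0, 0, 0.5, 0, 0, 0], [0, 0, 0.4, 0, 0, 0], [0, 0, 0, 0, 0, 0]]}}

```text
clock: 43.62
tcp_pos: [523.7, 40.2, 9.9]
orientation: [-0.156, -3.137, 0.001]
wrist_force: [-0.2, 0.3, 0.1]
finger_gap: 0.706
grip_force: 0.0
```

>>> {"name": "step_arm", "arguments": {"increments": [[0, 0, 0, 0, 0, 0], [0, 0, 0, 0, 0, 0], [0, 0, 0, 0, 0, 0], [0, 0, 0, 0, 0, 0], [0, 0, -0.6, 0, 0, 0], [0, 0, -0.9, 0, 0, 0], [0, 0, -0.9, 0, 0, 0.9], [0, 0, -0.9, 0, 0, 1], [0, 0, -0.8, 0, 0, 1], [0, 0, 0, 0, 0, 1], [0, 0, 0, 0, 0, 1], [0, 0, 0, 0, 0, 1]], "hand": -1}}

```text
clock: 45.12
tcp_pos: [524.1, 40.2, 134.6]
orientation: [1.108, 2.939, 0.001]
wrist_force: [0.3, -0.8, -1.1]
finger_gap: 0.387
grip_force: 14.9
```

>>> {"name": "step_arm", "arguments": {"increments": [[0, 0, 0, 0, 0, 1], [0, 0, 0, 0, 0, 1], [0, 0, 0, 0, 0, 1], [0, 0, 0, 0, 0, 1], [0, 0, 0, 0, 0, 1], [0, 0, 0, 0, 0, 1], [0, 0, 0, 0, 0, 1], [0, 0, 0, 0, 0, 0.3], [0, 0, 0, 0, 0, 0]]}}

```text
clock: 46.25
tcp_pos: [524.2, 40.3, 134.0]
orientation: [2.119, 2.319, 0.001]
wrist_force: [0.8, -0.5, -0.6]
finger_gap: 0.394
grip_force: 14.9
```

```bash
python3 - <<'E'
from h import *
st(); x,y=slot(34); need((x-1.7,y-2,130),Rt(5.3))
E
```

```text
46.25 [524.2  40.3 134. ] [2.119e+00 2.319e+00 1.000e-03] [ 0.8 -0.5 -0.6] 0.3939939148202531 14.890404380857944
turn units [ 0.   -0.   -0.02] | shift after turn [-7.98 -3.28  0.13] | shift before turn [-7.98 -3.27  0.13]
```

>>> {"name": "step_arm", "arguments": {"increments": [[-0.7, 0, 0, 0, 0, 0], [-1, -0.3, 0, 0, 0, 0], [-1, -0.5, 0, 0, 0, 0], [-1, -0.5, 0, 0, 0, 0], [-1, -0.5, 0, 0, 0, 0], [-1, -0.5, 0, 0, 0, 0], [-1, -0.5, 0, 0, 0, 0], [-0.8, -0.4, 0, 0, 0, 0], [-0.48, -0.08, 0.5, 0, 0, 0], [0, 0, 0.7, 0, 0, 0], [0, 0, 0, 0, 0, 0], [0, 0, 0, 0, 0, 0]]}}

```text
clock: 47.75
tcp_pos: [447.7, -206.9, 98.2]
orientation: [2.119, 2.319, 0.0]
wrist_force: [0.4, 0.2, -0.8]
finger_gap: 0.388
grip_force: 14.9
```

```bash
python3 - <<'E'
from h import *
st(); x,y=slot(34); need((x-1.7,y-2,60.3),Rt(5.3))
E
```

```text
47.75 [ 447.7 -206.9   98.2] [2.119 2.319 0.   ] [ 0.4  0.2 -0.8] 0.38811332585296426 14.890152860898525
turn units [ 0.    0.   -0.02] | shift after turn [-0.01  0.01  1.26] | shift before turn [-0.01  0.01  1.26]
```

>>> {"name": "step_arm", "arguments": {"increments": [[0, 0.01, 0.5, 0, 0, 0], [0, 0, 0.4, 0, 0, 0], [0, 0, 0.2, 0, 0, 0], [0, 0, 0.14, 0, 0, 0], [0, 0, 0, 0, 0, 0], [0, 0, 0, 0, 0, 0]]}}

```text
clock: 48.5
tcp_pos: [447.8, -207.0, 60.3]
orientation: [2.12, 2.318, -0.0]
wrist_force: [0.4, -0.1, -1.8]
finger_gap: 0.392
grip_force: 14.9
```

>>> {"name": "step_arm", "arguments": {"increments": [[0, 0, 0, 0, 0, 0], [0, 0, 0, 0, 0, 0], [0, 0, 0, 0, 0, 0], [0, 0, -0.5, 0, 0, 0], [0, 0, -0.9, 0, 0, 0], [0, 0, -0.9, 0, 0, 0], [0, 0, -0.9, 0, 0, 0], [0, 0, -0.9, 0, 0, 0], [0, 0, 0, 0, 0, 0]], "hand": 0.4}}

```text
clock: 49.62
tcp_pos: [448.9, -207.5, 186.0]
orientation: [2.118, 2.315, 0.005]
wrist_force: [0.1, -0.3, -0.2]
finger_gap: 0.695
grip_force: 0.0
```

```bash
python3 - <<'E'
from h import *
st(); im,W=cloud('top','pics/t7.png')
rects(W,[('blue',539,134)],r=45)
rects(W,[('red',465,-337),('green',456,-271),('yel',449,-203)],76,92,r=34)
need((539.5-2,134-1.5,130),Rt(-71))
E
```

```text
49.625 [ 448.9 -207.5  186. ] [2.118 2.315 0.005] [ 0.1 -0.3 -0.2] 0.6954981264652285 0.0
blue 174 [539.5 133.7] [55.8 34.3] long axis deg 18.2
red few
green few
yel 90 [ 448.4 -186.6] [33.4 23.8] long axis deg 6.5
turn units [ 0.02 -0.02 12.68] | shift after turn [ 6.5  -9.74  1.82] | shift before turn [11.01  3.96  1.83]
```

>>> {"name": "step_arm", "arguments": {"increments": [[1, 0.3, 0, 0, 0, 0], [1, 0.3, 0, 0, 0, 0], [1, 0.4, 0, 0, 0, 0], [1, 0.4, 0, 0, 0, 0], [1, 0.4, 0, 0, 0, 0], [1, 0.4, 0, 0, 0, 0], [1, 0.4, 0, 0, 0, 0], [1, 0.4, 0, 0, 0, 0], [1, 0.4, 0, 0, 0, 0], [1, 0.4, 0, 0, 0, 0], [1, 0.16, 0, 0, 0, 0], [0, 0, 0, 0, 0, 0.7]]}}

```text
clock: 51.18
tcp_pos: [535.9, 135.1, 182.2]
orientation: [-2.201, -2.241, 0.003]
wrist_force: [-0.6, -1.1, -0.6]
finger_gap: 0.702
grip_force: 0.0
```

>>> {"name": "step_arm", "arguments": {"increments": [[0, 0, 0, 0, 0, 1], [0, 0, 0, 0, 0, 1.0], [0, 0, 0, 0, 0, 1], [0, 0, 0, 0, 0, 1], [0, 0, 0, 0, 0, 1], [0, 0, 0, 0, 0, 1], [0, 0, 0, 0, 0, 1], [0, 0, 0, 0, 0, 1], [0, 0, 0.4, 0, 0, 1], [0, 0, 0.6, 0, 0, 1], [0, 0, 0.6, 0, 0, 1], [0, 0, 0, 0, 0, 1]]}}

```text
clock: 52.68
tcp_pos: [535.2, 131.7, 133.1]
orientation: [3.098, 0.51, -0.006]
wrist_force: [-0.0, 0.6, 0.7]
finger_gap: 0.7
grip_force: 0.0
```

```bash
python3 - <<'E'
from h import *
st(); need((537.5,132.4,8),Rt(-71.3))
E
```

```text
52.675 [535.2 131.7 133.1] [ 3.098  0.51  -0.006] [-0.   0.6  0.7] 0.7001328481875106 0.0
turn units [ 0.01  0.04 -0.  ] | shift after turn [0.08 0.   4.17] | shift before turn [ 0.1  -0.    4.17]
```

>>> {"name": "step_arm", "arguments": {"increments": [[0.08, 0, 0.8, 0, 0, 0], [0, 0, 0.8, 0, 0, 0], [0, 0, 0.8, 0, 0, 0], [0, 0, 0.8, 0, 0, 0], [0, 0, 0.5, 0, 0, 0], [0, 0, 0.46, 0, 0, 0], [0, 0, 0, 0, 0, 0]]}}

```text
clock: 53.55
tcp_pos: [538.4, 132.9, 9.7]
orientation: [3.098, 0.516, -0.002]
wrist_force: [-0.1, 0.4, 1.0]
finger_gap: 0.698
grip_force: 0.0
```

>>> {"name": "step_arm", "arguments": {"increments": [[0, 0, 0, 0, 0, 0], [0, 0, 0, 0, 0, 0], [0, 0, 0, 0, 0, 0], [0, 0, 0, 0, 0, 0], [0, 0, -0.6, 0, 0, 0], [0, 0, -0.9, 0, 0, 0], [0, 0, -0.9, 0, 0, -0.9], [0, 0, -0.9, 0, 0, -1], [0, 0, -0.8, 0, 0, -1], [0, 0, 0, 0, 0, -1], [0, 0, 0, 0, 0, -1], [0, 0, 0, 0, 0, -1]], "hand": -1}}

```text
clock: 55.05
tcp_pos: [539.1, 132.9, 134.7]
orientation: [2.793, 1.438, 0.001]
wrist_force: [0.2, -0.4, -1.6]
finger_gap: 0.392
grip_force: 15.0
```

>>> {"name": "step_arm", "arguments": {"increments": [[0, 0, 0, 0, 0, -1], [0, 0, 0, 0, 0, -1], [0, 0, 0, 0, 0, -1], [0, 0, 0, 0, 0, -1], [0, 0, 0, 0, 0, -1], [0, 0, 0, 0, 0, -1], [0, 0, 0, 0, 0, -0.86], [0, 0, 0, 0, 0, 0]]}}

```text
clock: 56.05
tcp_pos: [539.1, 132.9, 134.4]
orientation: [2.114, 2.323, 0.001]
wrist_force: [-1.0, -0.0, -1.0]
finger_gap: 0.391
grip_force: 15.0
```

```bash
python3 - <<'E'
from h import *
st(); x,y=slot(102); need((x-1.7,y-2,130),Rt(5.3))
E
```

```text
56.05 [539.1 132.9 134.4] [2.114e+00 2.323e+00 1.000e-03] [-1. -0. -1.] 0.39139361631632463 14.998990410240367
turn units [ 0.01 -0.    0.02] | shift after turn [-8.74 -4.07  0.15] | shift before turn [-8.73 -4.08  0.14]
```

>>> {"name": "step_arm", "arguments": {"increments": [[-0.7, -0.2, 0, 0, 0, 0], [-1, -0.4, 0, 0, 0, 0], [-1, -0.5, 0, 0, 0, 0], [-1, -0.5, 0, 0, 0, 0], [-1, -0.5, 0, 0, 0, 0], [-1, -0.5, 0, 0, 0, 0], [-1, -0.5, 0, 0, 0, 0], [-1, -0.5, 0, 0, 0, 0], [-1, -0.47, 0, 0, 0, 0], [-0.04, 0, 0.5, 0, 0, 0], [0, 0, 0.7, 0, 0, 0], [0, 0, 0, 0, 0, 0]]}}

```text
clock: 57.55
tcp_pos: [440.8, -139.5, 96.2]
orientation: [-2.113, -2.322, 0.003]
wrist_force: [1.0, -0.3, -0.3]
finger_gap: 0.389
grip_force: 15.0
```

```bash
python3 - <<'E'
from h import *
st(); x,y=slot(102); need((x-1.7,y-2,60.3),Rt(5.3))
E
```

```text
57.55 [ 440.8 -139.5   96.2] [-2.113 -2.322  0.003] [ 1.  -0.3 -0.3] 0.3891440623956336 14.99969384050928
turn units [-0.03 -0.    0.01] | shift after turn [-0.    0.04  1.2 ] | shift before turn [-0.    0.04  1.2 ]
```

>>> {"name": "step_arm", "arguments": {"increments": [[0, 0.01, 0.5, 0, 0, 0], [0, 0, 0.4, 0, 0, 0], [0, 0, 0.2, 0, 0, 0], [0, 0, 0.15, 0, 0, 0], [0, 0, 0, 0, 0, 0], [0, 0, 0, 0, 0, 0]]}}

```text
clock: 58.3
tcp_pos: [442.8, -139.5, 60.0]
orientation: [2.113, 2.325, 0.0]
wrist_force: [-0.8, 0.4, -0.7]
finger_gap: 0.391
grip_force: 15.0
```

>>> {"name": "step_arm", "arguments": {"increments": [[0, 0, 0, 0, 0, 0], [0, 0, 0, 0, 0, 0], [0, 0, 0, 0, 0, 0], [0, 0, -0.5, 0, 0, 0], [0, 0, -0.9, 0, 0, 0], [0, 0, -0.9, 0, 0, 0], [0, 0, -0.9, 0, 0, 0], [0, 0, -0.9, 0, 0, 0], [0.5, 0.5, 0, 0, 0, 0], [1, 0.5, 0, 0, 0, 0], [1, 0.5, 0, 0, 0, 0], [1, 0.5, 0, 0, 0, 0]], "hand": 0.4}}

```text
clock: 59.8
tcp_pos: [492.7, -27.2, 182.6]
orientation: [-2.112, -2.325, 0.001]
wrist_force: [0.9, -0.2, -0.1]
finger_gap: 0.702
grip_force: 0.0
```

>>> {"name": "step_arm", "arguments": {"increments": [[1, 0.3, 0, 0, 0, 0], [1, 0.3, 0, 0, 0, 0], [1, 0.3, -1, 0, 0, 0], [1, 0, -1, 0, 0, 0], [1, 0, -1, 0, 0, 0], [1, 0, -1, 0, 0, 0], [1, 0, 0, 0, 0, 0], [1, 0, 0, 0, 0, 0], [1, 0, 0, 0, 0, 0], [0, 0, 0, 0, 0, 0]], "hand": 1}}

```text
clock: 61.05
tcp_pos: [492.2, 245.7, 301.8]
orientation: [-2.107, -2.329, 0.002]
wrist_force: [-0.5, -0.5, 0.6]
finger_gap: 0.994
grip_force: 0.0
```

```bash
python3 - <<'E'
from h import *
st(); im,W=cloud('top','pics/t8.png')
rects(W,[('red',465,-337),('green',456,-271),('yel',449,-203),('blue',444,-137)],76,92,r=33)
w=W.reshape(-1,3); w=w[(abs(w[:,0]-453)<40)&(abs(w[:,1]+239)<170)&(w[:,2]>44)&(w[:,2]<56)]; p=(w[:,:2]-[453,-239])@np.array([[.9957,-.0924],[.0924,.9957]]); print(len(w),np.percentile(p,[1,99],axis=0).round(1).tolist())
rects(W,[('phone',447,274)],6,14,r=80)
im,W=cloud('wrist','pics/w8.png'); np.save('w8.npy',W)
rects(W,[('phone',447,274)],6,14,r=80)
E
```

```text
61.05 [492.2 245.7 301.8] [-2.107e+00 -2.329e+00  2.000e-03] [-0.5 -0.5  0.6] 0.9935989272480237 0.0
red 208 [ 465.1 -337.2] [33.9 56.6] long axis deg 96.2
green 210 [ 456.5 -274. ] [34.3 56.6] long axis deg 94.2
yel 204 [ 449.9 -203. ] [33.7 57.2] long axis deg 94.1
blue 207 [ 445.3 -139.5] [33.8 56.2] long axis deg 95.6
128 [[-11.6, -148.7], [12.9, 149.1]]
phone 297 [456.  238.4] [147.8  85.8] long axis deg 21.5
phone 3998 [446.7 273.1] [ 62.  124.9] long axis deg 160.0
```

View pics/w8.png

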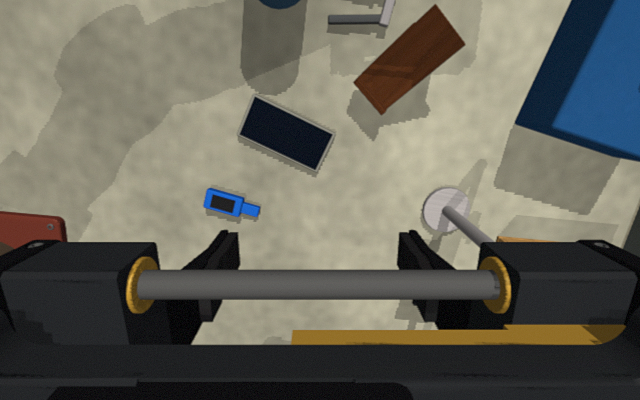

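The four cartons sit on the batten within about 2 mm of its centreline. The phone is at (287,135) and the cradle at (410,60) in the wrist view; I'll measure both.

```bash
python3 - <<'E'
from h import *
W=np.load('w8.npy')
for n,W in(('wrist',W),('top',np.load('top0.npy'))):
    w=W.reshape(-1,3); w=w[(np.hypot(w[:,0]-583,w[:,1]-388)<85)&(w[:,2]>14)&(w[:,2]<90)]
    b=cv2.minAreaRect(w[:,:2].astype(np.float32)); bp=cv2.boxPoints(b); print(n,len(w),np.round(b[0],1),np.round(b[1],1),round(b[2],1))
    print(np.round(bp,1).tolist())
    c=np.array(b[0]); q=w[np.hypot(*(w[:,:2]-c).T)<28]; A=np.c_[q[:,:2]-c,np.ones(len(q))]
    co=np.linalg.lstsq(A,q[:,2],rcond=None)[0]; res=q[:,2]-A@co; k=abs(res)<3; co=np.linalg.lstsq(A[k],q[k,2],rcond=None)[0]
    g=np.hypot(co[0],co[1]); up=co[:2]/g; print('slope deg',np.degrees(np.arctan(g)).round(1),'up dir deg',np.degrees(np.arctan2(up[1],up[0])).round(1),'z at c',co[2].round(1))
    ux=(w[:,:2]-c)@up; uy=(w[:,:2]-c)@[-up[1],up[0]]
    for t in range(-64,-40,3):
        m=(ux>=t)&(ux<t+3); print(t,m.sum(),np.median(w[m,2]).round(1) if m.any() else '',end='; ')
    print('x rng',np.percentile(ux,[.5,99.5]).round(1),'y rng',np.percentile(uy,[1,99]).round(1))
E
```

```text
wrist 5266 [587.6 374.2] [117.3  56.2] 49.0
[[527.9000244140625, 348.29998779296875], [570.2999877929688, 311.5], [647.2999877929688, 400.0], [604.9000244140625, 436.8999938964844]]
slope deg 25.0 up dir deg 48.9 z at c 42.9
-64 0 ; -61 26 31.1; -58 113 31.9; -55 113 33.1; -52 82 31.5; -49 74 24.9; -46 107 22.0; -43 114 23.6; x rng [-58.   55.8] y rng [-27.3  27.6]
top 737 [563.2 396.1] [117.8 119.8] 48.8
[[479.29998779296875, 391.20001220703125], [569.5999755859375, 312.29998779296875], [647.0999755859375, 401.1000061035156], [556.9000244140625, 479.8999938964844]]
slope deg 28.4 up dir deg 15.1 z at c 38.9
-64 0 ; -61 0 ; -58 0 ; -55 0 ; -52 1 15.4; -49 0 ; -46 3 34.0; -43 2 33.2; x rng [-42.1  76.2] y rng [-73.4  65.7]
```

```bash
python3 - <<'E'
from h import *
st(); need((444.7,273.1,60),Rt(70))
E
```

```text
61.15 [493.4 242.4 302.3] [ 2.112e+00  2.325e+00 -2.000e-03] [-0.1 -0.6 -0.2] 1.0012787022520213 0.0
turn units [-1.000e-02  0.000e+00 -1.075e+01] | shift after turn [1.87 0.41 8.08] | shift before turn [ 1.18 -1.51  8.08]
```

>>> {"name": "step_arm", "arguments": {"increments": [[0, 0, 0, 0, 0, -1], [0, 0, 0, 0, 0, -1], [0, 0, 0, 0, 0, -1], [0, 0, 0, 0, 0, -1], [0, 0, 0, 0, 0, -1], [0, 0, 0, 0, 0, -1], [0, 0, 0, 0, 0, -1], [0, 0, 0, 0, 0, -1], [0, 0, 0, 0, 0, -1], [0, 0, 0, 0, 0, -1], [0, 0, 0, 0, 0, -0.75], [0, 0, 0, 0, 0, 0]]}}

```text
clock: 62.65
tcp_pos: [493.8, 241.2, 302.9]
orientation: [-0.55, -3.093, 0.0]
wrist_force: [0.4, -0.1, 0.2]
finger_gap: 1.001
grip_force: 0.0
```

>>> {"name": "step_arm", "arguments": {"increments": [[0.93, 0.2, 0.5, 0, 0, 0], [0.94, 0.21, 0.8, 0, 0, 0], [0, 0, 1, 0, 0, 0], [0, 0, 1, 0, 0, 0], [0, 0, 1, 0, 0, 0], [0, 0, 1, 0, 0, 0], [0, 0, 1, 0, 0, 0], [0, 0, 0.9, 0, 0, 0], [0, 0, 0.8, 0, 0, 0], [0, 0, 0, 0, 0, 0], [0, 0, 0, 0, 0, 0]]}}

```text
clock: 64.03
tcp_pos: [445.7, 273.0, 63.9]
orientation: [0.548, 3.093, 0.001]
wrist_force: [0.2, 0.1, 0.2]
finger_gap: 1.0
grip_force: 0.0
```

```bash
python3 - <<'E'
from h import *
st(); need((444.7,273.1,2.8),Rt(70))
E
```

```text
64.025 [445.7 273.   63.9] [5.480e-01 3.093e+00 1.000e-03] [0.2 0.1 0.2] 0.9998798490584301 0.0
turn units [ 0.01  0.01 -0.02] | shift after turn [ 0.03 -0.01  2.04] | shift before turn [ 0.03 -0.01  2.04]
```

>>> {"name": "step_arm", "arguments": {"increments": [[0, 0, 0.6, 0, 0, 0], [0, 0, 0.6, 0, 0, 0], [0, 0, 0.5, 0, 0, 0], [0, 0, 0.3, 0, 0, 0], [0, 0, 0.02, 0, 0, 0], [0, 0, 0, 0, 0, 0]]}}

```text
clock: 64.78
tcp_pos: [445.4, 273.1, 2.8]
orientation: [0.547, 3.093, 0.001]
wrist_force: [0.7, 0.2, -0.0]
finger_gap: 1.002
grip_force: 0.0
```

>>> {"name": "step_arm", "arguments": {"increments": [[0, 0, 0, 0, 0, 0], [0, 0, 0, 0, 0, 0], [0, 0, 0, 0, 0, 0], [0, 0, 0, 0, 0, 0]], "hand": -1, "squeeze": 25}}

```text
clock: 65.28
tcp_pos: [445.1, 273.0, 2.5]
orientation: [0.547, 3.094, 0.0]
wrist_force: [-0.5, -0.2, 0.8]
finger_gap: 0.705
grip_force: 25.0
```

>>> {"name": "step_arm", "arguments": {"increments": [[0, 0, -0.5, 0, 0, 0], [0, 0, -1, 0, 0, 0], [0, 0, -1, 0, 0, 0], [0, 0, -1, 0, 0, 0], [0, 0, -1, 0, 0, 0], [0, 0, -0.5, 0, 0, 0], [0, 0, 0, 0, 0, 0]]}}

```text
clock: 66.15
tcp_pos: [445.5, 273.2, 153.3]
orientation: [0.546, 3.093, 0.002]
wrist_force: [-0.1, -0.5, -1.8]
finger_gap: 0.709
grip_force: 25.0
```

```bash
cat >> h.py <<'E'
up=np.array([np.cos(np.radians(48.95)),np.sin(np.radians(48.95)),0]); t25=np.radians(25)
zt=np.sin(t25)*up-np.cos(t25)*np.array([0,0,1]); yt=np.array([-up[1],up[0],0]); RP=np.c_[np.cross(yt,zt),yt,zt]
orig=np.array([558.2-2,340.4,22]); slope=np.cos(t25)*up+np.sin(t25)*np.array([0,0,1])
def phone_tcp(along,h): return orig+slope*along-zt*h
E
python3 - <<'E'
from h import *
st(); print(phone_tcp(66,60)); need(phone_tcp(66,60),RP)
im,W=cloud('scene','pics/s9.png'); cv2.imwrite('pics/s9c.png',cv2.resize(im[150:400,320:560],None,fx=2.4,fy=2.4))
E
```

```text
66.15 [445.5 273.2 153.3] [5.460e-01 3.093e+00 2.000e-03] [-0.1 -0.5 -1.8] 0.7092447529092863 24.999429881572723
[578.82996778 366.38696366 104.2712725 ]
turn units [ -2.5   -3.63 -11.31] | shift after turn [-4.08 -1.31  3.7 ] | shift before turn [-3.11  4.44  1.64]
```

View pics/s9c.png

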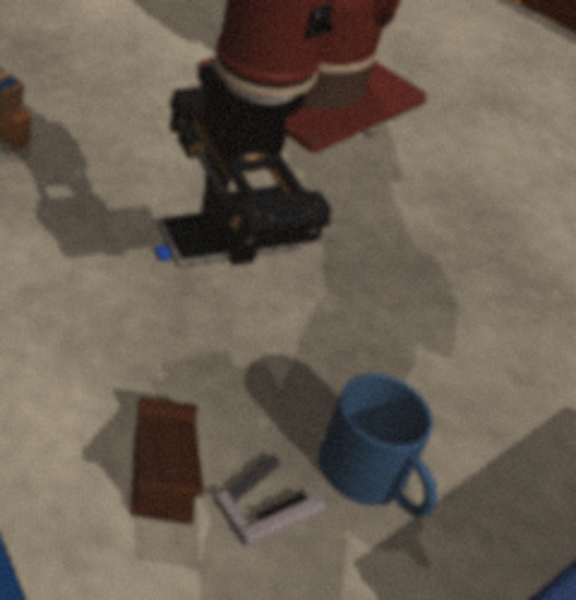

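Phone held level. Next: yaw, then tilt 25°, then move above the cradle.

>>> {"name": "step_arm", "arguments": {"increments": [[0, 0, -0.5, 0, 0, -1], [0, 0, -0.5, 0, 0, -1], [0, 0, 0, 0, 0, -1], [0, 0, 0, 0, 0, -1], [0, 0, 0, 0, 0, -1], [0, 0, 0, 0, 0, -1], [0, 0, 0, 0, 0, -1], [0, 0, 0, 0, 0, -1], [0, 0, 0, 0, 0, -1], [0, 0, 0, 0, 0, -1], [0, 0, 0, 0, 0, -1], [0, 0, 0, 0, 0, -0.5]]}}

```text
clock: 67.7
tcp_pos: [444.4, 272.3, 180.6]
orientation: [1.304, -2.855, 0.001]
wrist_force: [0.2, -0.7, -2.2]
finger_gap: 0.709
grip_force: 25.0
```

>>> {"name": "step_arm", "arguments": {"increments": [[0, 0, 0, 0, -0.7, 0], [0, 0, 0, 0, -0.7, 0], [0, 0, 0, 0, -0.7, 0], [0, 0, 0, 0, -0.7, 0], [0, 0, 0, 0, -0.7, 0], [0, 0, 0, 0, -0.67, 0], [0, 0, 0, 0, 0, 0]]}}

```text
clock: 68.58
tcp_pos: [443.6, 271.5, 180.3]
orientation: [-1.133, 2.491, 0.251]
wrist_force: [-0.5, -0.4, -2.8]
finger_gap: 0.708
grip_force: 25.0
```

```bash
python3 - <<'E'
from h import *
st(); need(phone_tcp(68,50),RP)
E
```

```text
68.575 [443.6 271.5 180.3] [-1.133  2.491  0.251] [-0.5 -0.4 -2.8] 0.7081157935939486 24.99943256378174
turn units [ 0.01 -0.03 -0.01] | shift after turn [-3.84 -1.32  4.89] | shift before turn [-3.86 -1.32  4.88]
```

>>> {"name": "step_arm", "arguments": {"increments": [[-0.7, -0.2, 0, 0, 0, 0], [-0.8, -0.3, 0, 0, 0, 0], [-0.8, -0.3, 0, 0, 0, 0], [-0.8, -0.3, 0, 0, 0, 0], [-0.76, -0.22, 0.5, 0, 0, 0], [0, 0, 1, 0, 0, 0], [0, 0, 1, 0, 0, 0], [0, 0, 1, 0, 0, 0], [0, 0, 0.9, 0, 0, 0], [0, 0, 0.48, 0, 0, 0], [0, 0, 0, 0, 0, 0], [0, 0, 0, 0, 0, 0]]}}

```text
clock: 70.08
tcp_pos: [584.9, 372.8, 99.6]
orientation: [-1.132, 2.487, 0.251]
wrist_force: [0.4, -0.2, -1.2]
finger_gap: 0.709
grip_force: 25.0
```

```bash
python3 - <<'E'
from h import *
s=st(); need(phone_tcp(65,4.5),RP)
im,W=cloud('scene','pics/s10.png'); cv2.imwrite('pics/s10c.png',cv2.resize(im[230:390,330:470],None,fx=3.6,fy=3.6))
P=W.reshape(-1,3)-orig; q=np.c_[P@slope,P@yt,-P@zt]
for n,m in(('phone h50',(abs(q[:,1])<45)&(q[:,0]>-5)&(q[:,0]<145)&(q[:,2]>52)&(q[:,2]<60)),('face',(abs(q[:,1])<40)&(q[:,0]>5)&(q[:,0]<120)&(abs(q[:,2])<4))):
    if m.sum()>10: print(n,m.sum(),np.percentile(q[m],[1,99],axis=0).round(1).tolist())
E
```

```text
70.075 [584.9 372.8  99.6] [-1.132  2.487  0.251] [ 0.4 -0.2 -1.2] 0.709314359136581 24.999426305294037
turn units [-0.    0.01  0.  ] | shift after turn [0.23 0.01 1.58] | shift before turn [0.24 0.01 1.58]
phone h50 952 [[13.7, -36.6, 52.4], [135.7, 32.9, 59.6]]
face 497 [[26.7, -28.2, -3.5], [113.6, 26.3, 1.4]]
```

View pics/s10c.png

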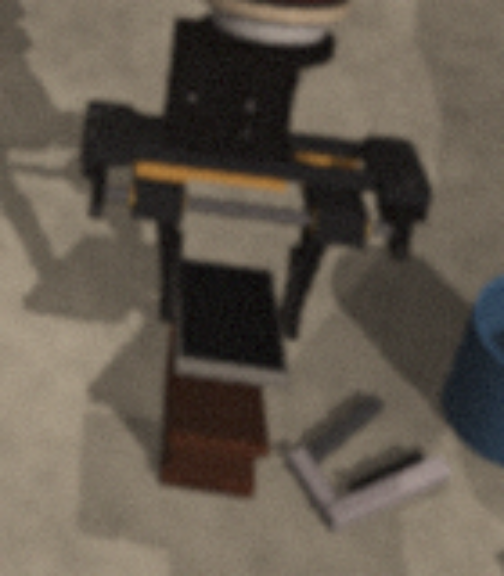

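The phone is aligned over the cradle at the right tilt. I'll lower it to about 3 mm above the board, with the lower edge just above the lip.

>>> {"name": "step_arm", "arguments": {"increments": [[0.15, 0, 0.5, 0, 0, 0], [0, 0, 0.5, 0, 0, 0], [0, 0, 0.35, 0, 0, 0], [0, 0, 0.15, 0, 0, 0], [0, 0, 0, 0, 0, 0], [0, 0, 0, 0, 0, 0]]}}

```text
clock: 70.88
tcp_pos: [594.6, 384.0, 56.4]
orientation: [-1.132, 2.487, 0.251]
wrist_force: [0.7, 0.0, -1.6]
finger_gap: 0.709
grip_force: 25.0
```

```bash
python3 - <<'E'
from h import *
s=st(); need(phone_tcp(62.5,2.6),RP)
E
```

```text
70.875 [594.6 384.   56.4] [-1.132  2.487  0.251] [ 0.7  0.  -1.6] 0.7090071030767136 24.99948263168335
turn units [-0.    0.01  0.  ] | shift after turn [0.16 0.01 0.13] | shift before turn [0.16 0.01 0.13]
```

Next: lower onto the board, then slide down to the lip, watching the force.

>>> {"name": "step_arm", "arguments": {"increments": [[0, 0, 0.06, 0, 0, 0], [0, 0, 0.06, 0, 0, 0], [0, 0, 0, 0, 0, 0], [0, 0, 0, 0, 0, 0]]}}

```text
clock: 71.38
tcp_pos: [595.4, 385.3, 53.0]
orientation: [-1.133, 2.487, 0.251]
wrist_force: [-1.7, -0.7, 1.6]
finger_gap: 0.707
grip_force: 25.0
```

>>> {"name": "step_arm", "arguments": {"increments": [[0.06, 0, 0, 0, 0, 0], [0.06, 0, 0, 0, 0, 0], [0.06, 0, 0, 0, 0, 0], [0, 0, 0, 0, 0, 0], [0, 0, 0, 0, 0, 0]]}}

```text
clock: 72.0
tcp_pos: [592.9, 382.1, 51.2]
orientation: [-1.132, 2.486, 0.252]
wrist_force: [3.8, 3.0, 0.9]
finger_gap: 0.707
grip_force: 25.0
```

Lip contact (≈5 N up-slope, along = 62.7 mm, as expected). I'll release and withdraw.

>>> {"name": "step_arm", "arguments": {"increments": [[-0.02, 0, 0, 0, 0, 0], [0, 0, 0, 0, 0, 0], [0, 0, 0, 0, 0, 0], [0, 0, 0, 0, 0, 0], [0, 0, -0.3, 0, 0, 0], [0, 0, -0.7, 0, 0, 0], [0, 0, -1, 0, 0, 0], [0, 0, -1, 0, 0, 0], [0, 0, -1, 0, 0, 0], [0, 0, -1, 0, 0, 0], [0, 0, -1, 0, 0, 0], [0, 0, 0, 0, 0, 0]], "hand": 0.9}}

```text
clock: 73.5
tcp_pos: [543.4, 324.3, 217.2]
orientation: [-1.13, 2.483, 0.252]
wrist_force: [0.7, -0.3, -0.4]
finger_gap: 0.948
grip_force: 0.0
```

>>> {"name": "step_arm", "arguments": {"increments": [[0.5, 0, -1, 0, 0, 0], [1, 0, -1, 0, 0, 0], [1, 0, -1, 0, 0, 0], [1, 0, -1, 0, 0, 0], [1, 0, 0, 0, 0.5, 0], [0, 0, 0, 0, 0.7, 0], [0, 0, 0, 0, 0.7, 0], [0, 0, 0, 0, 0.7, 0], [0, 0, 0, 0, 0.7, 0], [0, 0, 0, 0, 0.7, 0], [0, 0, 0, 0, 0.17, 0], [0, 0, 0, 0, 0, 0]]}}

```text
clock: 75.0
tcp_pos: [428.8, 193.9, 264.8]
orientation: [1.302, -2.859, -0.0]
wrist_force: [-0.1, 0.4, -0.1]
finger_gap: 0.949
grip_force: 0.0
```

```bash
python3 - <<'E'
from h import *
st()
o=orig+[2,0,0]
for n in('scene','top'):
    im,W=cloud(n,f'pics/{n}_end.png'); P=W.reshape(-1,3)-o; q=np.c_[P@slope,P@yt,-P@zt]
    m=(abs(q[:,1])<45)&(q[:,0]>-20)&(q[:,0]<150)&(q[:,2]>6)&(q[:,2]<12); print(n,m.sum(),np.percentile(q[m],[1,99],axis=0).round(1).tolist())
    rects(W,[('red',465,-337),('green',456,-274),('yel',449,-203),('blue',444,-139)],76,92,r=33); rects(W,[('tab',687,78)],205,226,r=40)
im=cv2.imread('pics/scene_end.png'); cv2.imwrite('pics/send.png',cv2.resize(im[110:390,180:480],None,fx=2.1,fy=2.1))
E
```

```text
75.0 [428.8 193.9 264.8] [ 1.302 -2.859 -0.   ] [-0.1  0.4 -0.1] 0.9485206663700249 0.0
scene 954 [[-3.3, -29.8, 6.4], [124.5, 29.9, 11.4]]
red 113 [ 466.6 -338.3] [34.9 59.7] long axis deg 100.4
green 123 [ 456.4 -273.7] [36.2 62.5] long axis deg 92.5
yel 140 [ 450.4 -202.1] [37.8 57.5] long axis deg 94.9
blue 151 [ 446.2 -139.7] [37.  57.5] long axis deg 97.3
tab 95 [691.2  79.2] [31.1 14.6] long axis deg 87.3
top 530 [[-4.1, -30.4, 6.1], [124.8, 30.2, 11.9]]
red 208 [ 465.2 -337.8] [34.2 57. ] long axis deg 95.6
green 213 [ 456.6 -274.1] [34.6 56.8] long axis deg 95.8
yel 208 [ 449.9 -203.5] [33.7 56.5] long axis deg 94.3
blue 206 [ 445.3 -139.1] [33.8 55.6] long axis deg 95.6
tab 64 [688.9  78.7] [28.8 14.1] long axis deg 86.7
```

View pics/send.png

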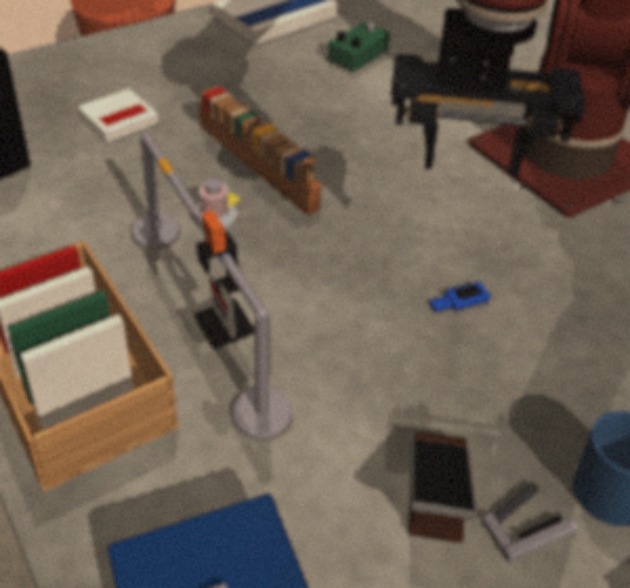

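The final view shows the tag hanging at the blue tape, four cartons in file on the batten, and the phone on the cradle down at the lip and laterally centred. Nothing else has visibly moved, so I'm handing in.

```bash
python3 -c "
from rig import manip
print(manip.hand_in())"
```

```text
the job is handed in; nothing more can be done
None
```

I handed the job in at about 75 s of the 210 s: the tag hangs within about 1 mm of the blue tape's centre, all four cartons are in file on the batten (red about 2 mm off its centreline, the others within 1 mm), and the phone lies centred, screen up, at the cradle's lip.

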